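# Put the glued leather rounds under the press weight

### The arm

A 6-joint arm with a two-finger parallel gripper is mounted at the origin on the work surface. World frame = base frame: x ahead of the robot, y to its left, z up, the work surface at z = 0. Lengths are in m, angles in rad, forces in N, time in s.
With the tool pointing down it reaches from about 0.225 to 0.875 m from the base axis. Payload 3.4 kg.
Tool frame: the origin (TCP) lies on the mounting face of the last link; the fingertips stand 173 mm ahead of it and the grasp point (between the pads) lies 155 mm ahead of it; z points along the fingers, y is the line along which they close (so a half turn about z gives the same grasp; the last joint's range is limited). The gripper opens to 85 mm and grips with 20 to 120 N. Pads are 22 mm wide; open, the fingers measure 114 mm over their backs; the gripper's body (76 mm by 85 mm) begins 54 mm behind the grasp point. The pads swing forward as they close: fully open they stand 13 mm farther back than shut.
Start: joints at [1.001, 0.276, 1.505, -0, 1.361, -0.121], TCP at [0.249, 0.518, 0.405] pointing down, gripper open.
Joint ranges: [-2.89, 2.89], [-0.75, 2.08], [0.22, 2.7], [-1.18, 4.32], [0.11, 2.71], [-2.7, 2.7]. Speed limits (rad/s): [2.57, 2.57, 3.14, 3.14, 3.14, 3.14].

### API

Orientations are given as a unit quaternion [w, x, y, z].
In Python, from rig import manip gives the robot as it stands.
- The arm moves only by the tool carry_out, never from a script. Its arguments are lists of equal length, an entry for each row: "linear": the shift along the world's x, y, z each as a share of 500 mm, from -1 to 1, a list of three; "angular": the turn, a rotation vector about the world's x, y, z each as a share of 0.08 rad, from -1 to 1, a list of three; "hand": the opening, from 0 (shut) to 1 (fully open). In form: {"linear": [[x, y, z], ...], "angular": [[rx, ry, rz], ...], "hand": [hand, ...]}. A call has 1 to 8 rows; each row shifts and turns the commanded pose from where the row before left it; what a row does not reach is not made up. A row lasts 1/12 s, in which the tool goes at most 41.7 mm and 7.16 degrees, less where a joint would pass 70% of its speed; a pose out of reach is approached as far as the arm can. A call with a number of a shift or a turn outside -1 to 1 is refused whole. A call with a gripper value outside its range is refused whole. The fingers move at their own pace and stop on an object; "force" is the grip in N (left out, the last holds). Time passes only in rows, so rows that do not move let the fingers close. It gives the time, the measured TCP pose, the force, the opening and the grip force at its end, in the units of the state.
- manip.get_state(): the state, without advancing time (a new reading comes with each control period).
- manip.get_image(name): name is "side" or "top"; returns the picture (480x640x3 uint8, red, green, blue); there is no depth.
- manip.camera_params(name): a dict with "fx", "fy", "cx", "cy" (pixels), "k1" (the pictures are not rectified: a ray, as slopes to the right and down, at radius r is drawn at 1 + k1 r^2 times it, then the intrinsics apply), "view" (4x4, takes a point from world to camera coordinates). Camera axes: x right, y down, z forward; pixel columns grow to the right and rows downward; lengths in m; the calibration is good to about 2 mm. A picture is of the moment at which its call begins. camera_params takes no time and is no camera call.
- manip.sign_off(): hands the job in; it is judged then, once.
The state is a dict: "clock": time; "qpos": joint angles; "qd": joint speeds; "effort": joint torques, N m; "position": TCP position; "ee_rot": TCP orientation; "contact_force": force on the tool from outside, world axes, zero at the start; "moment": the same for the moment, N m; "width": finger opening in m; "gripper_force": force on a finger pad.
Only numpy, scipy, OpenCV 4.12 (cv2) and the standard library are available. Lean on these libraries where they do the work, as an engineer would, in place of code of your own. Each camera call takes 0.05 s, during which the arm holds its last target. There are 200 camera calls.

### The job

Freshly glued leather rounds are lying in the top drawer of the bench cabinet and must be pressed flat: pull that drawer out to its stop, and pile every round from it flat and centred, one on another, on the round steel press plate on the granite slab. Then lay the round plywood pressing board centred on the pile and stand the knobbed iron weight upright and centred on the board. Leave the drawer fully shut, and do not disturb the maul, the hammer and the tub.

Things in the scene. Friction and masses are not known exactly. Their poses are not given: they have to be found in the camera images.
- drawer0 (a joint): top drawer, in m: 0 shut, 0.18 out to its stop; slides easily (about 1 N) along the cabinet's -x and stays where left. Inner floor 72 mm above the bench, walls to 102 mm, front panel 15 mm thick to 112 mm. Inside 235 mm long, 318 mm wide; the inner front wall is 21 mm behind (+x of) the cabinet's origin when shut. At the stop some 160 mm of the inside is open above.
- handle (a point): middle of the brass bar handle of the top drawer. The bar is 11 mm thick and 120 mm long, lies level along the cabinet's y, 35 mm in front of the drawer's front face (free gap behind the bar 29 mm) and 33 mm below the cabinet's top; it is carried by two thin stems 102 mm apart. It can be gripped or hooked from above.
- cabinet: low wooden bench cabinet with two drawers one above the other, fixed: 280 mm deep (x), 360 mm wide (y), 124 mm high; origin under the middle of its front face, at bench level; it extends to its +x. Only the top drawer matters; the one below stays shut.
- round0: loose leather round, absent in some runs: two plies of sole leather glued together, board-stiff, tan, with a stamped rosette on one face; 58 mm diameter, 8 mm thick, 22 g. Origin at its very centre (half way through the thickness), z along its axis. The rounds are all alike, may lie either face up, and start flat in the top drawer.
- round1: loose leather round, absent in some runs: two plies of sole leather glued together, board-stiff, tan, with a stamped rosette on one face; 58 mm diameter, 8 mm thick, 22 g. Origin at its very centre (half way through the thickness), z along its axis. The rounds are all alike, may lie either face up, and start flat in the top drawer.
- round2: loose leather round, absent in some runs: two plies of sole leather glued together, board-stiff, tan, with a stamped rosette on one face; 58 mm diameter, 8 mm thick, 22 g. Origin at its very centre (half way through the thickness), z along its axis. The rounds are all alike, may lie either face up, and start flat in the top drawer.
- round3: loose leather round, absent in some runs: two plies of sole leather glued together, board-stiff, tan, with a stamped rosette on one face; 58 mm diameter, 8 mm thick, 22 g. Origin at its very centre (half way through the thickness), z along its axis. The rounds are all alike, may lie either face up, and start flat in the top drawer.
- round4: loose leather round, absent in some runs: two plies of sole leather glued together, board-stiff, tan, with a stamped rosette on one face; 58 mm diameter, 8 mm thick, 22 g. Origin at its very centre (half way through the thickness), z along its axis. The rounds are all alike, may lie either face up, and start flat in the top drawer.
- slab: black granite slab, fixed: 260 mm (x) by 380 mm (y), 30 mm high; origin at the centre of its underside
- plate_top (a point): centre of the upper face of the round steel press plate that lies on the slab, fixed: 90 mm diameter, 10 mm high, its upper face 40 mm above the bench; z up
- board: loose round pressing board of plywood, 64 mm diameter, 12 mm thick, 30 g, lying on the slab. Origin at its very centre, z along its axis; either face may be up.
- weight: loose iron weight, about 0.6 kg: a flat round base 62 mm in diameter and 24 mm high, with a round knob of 26 mm diameter on it, in all 56 mm high (grip the knob between 36 and 53 mm above the underside). Origin at the centre of its underside, z up through the knob. Starts on the slab.
- maul: bystander: maul standing on its black cylindrical head (48 mm diameter, 187 mm high in all); origin at the centre of its underside
- hammer: bystander: hammer with a wooden handle, about 260 mm long, lying on the bench; origin about the middle of its length
- tub: bystander: white tub, 68 mm diameter, 55 mm high; origin at the centre of its underside
Not all that is in view belongs to the job. Several things have the shape of the board; the one meant has the colours described above.

How it is judged:
On the way, in this order (a step that is already met when the one before it is completed fails the run):
1. the top drawer is pulled out to its stop (value of joint drawer0 above 0.174 m), for 0.2 s.
2. all the rounds lie piled flat and centred on the press plate, released (horizontal distance between each of round0, round1, round2, round3, round4 and plate_top below 0.008 m and angle between the z axis of each of round0, round1, round2, round3, round4 and the z axis of plate_top, either way round below 0.06 rad and z of each of round0, round1, round2, round3, round4 in the frame of plate_top below 0.042 m and linear speed of each of round0, round1, round2, round3, round4 below 0.02 m/s and contact force between the fingers and round0 below 0.2 N and contact force between the fingers and round1 below 0.2 N and contact force between the fingers and round2 below 0.2 N and contact force between the fingers and round3 below 0.2 N and contact force between the fingers and round4 below 0.2 N), for 0.3 s.
3. the pressing board lies centred on the pile with the weight standing centred on it, released (horizontal distance between each of board, weight and plate_top below 0.008 m and angle between the z axis of board and the z axis of plate_top, either way round below 0.06 rad and angle between weight's own z axis and vertical below 0.06 rad and (z of weight in the frame of board between 0.003 and 0.009 m or z of weight in the frame of board between -0.009 and -0.003 m) and linear speed of each of board, weight below 0.02 m/s and contact force between the fingers and weight below 0.2 N and contact force between the fingers and board below 0.2 N), for 0.3 s.
At the end, for the whole second after the job is handed in: Every round, then board, then weight on top, in one pile on the plate, each flat (0.06 rad) and within 8 mm of the plate's axis, at rest, released; top drawer shut to within 6 mm (all of step 2 and all of step 3 and value of joint drawer0 below 0.006 m); the robot touches nothing.
It fails at once if the maul is disturbed (moved more than 40 mm) (distance of maul from where it was at the start of the episode above 0.04 m).
It fails at once if the hammer is disturbed (moved more than 40 mm) (distance of hammer from where it was at the start of the episode above 0.04 m).
It fails at once if the tub is disturbed (moved more than 40 mm) (distance of tub from where it was at the start of the episode above 0.04 m).
Of round0, round1, round2, round3, round4 only 3 to 5 are there at a start; the rules pass over those that are not, and their reading is None.
At some moment in a run one of board, round0, round1, round2, round3, round4 may be knocked a few centimetres aside while the robot is not near it.
Once in a run the grip may slacken for a moment while it holds something.
It also fails if it takes over 210 s, if anything falls off the work surface, if the arm or the gripper's body presses on something with over 40 N, if the wrist force passes 120 N, or if a joint passes its speed limit or range.

## Working session

There is one attempt and no reset: what is moved stays moved. The work goes in short steps, Python scripts to look and compute and a tool call to move; the robot and the scene stay as the last step left them, time stands still between calls to the robot, and variables do not carry over. Pictures are saved under pics/ and viewed, at most 14 in all, crops included, and the job is handed in when it is done.

Besides the shell and the picture viewer there is one more tool, called after "Call:" as a command line: name --argument value ..., lists and objects as JSON in quotes. carry_out: Moves the arm, as the interface text tells. Its arguments: {"type":"object","properties":{"linear":{"type":"array"},"angular":{"type":"array"},"hand":{"type":"array"},"force":{"type":"number"}},"required":["linear","angular","hand"]}

```bash
mkdir -p pics; ls
cat > h.py <<'E'
import numpy as np, cv2
from rig import manip
def snap(n,f):
    im=manip.get_image(n); cv2.imwrite('pics/'+f,im[:,:,::-1]); return im
def ray(n,u,v):
    p=manip.camera_params(n); K=[p['fx'],p['fy'],p['cx'],p['cy']]
    xd,yd=(u-K[2])/K[0],(v-K[3])/K[1]; x,y=xd,yd
    for _ in range(20):
        s=1+p['k1']*(x*x+y*y); x,y=xd/s,yd/s
    V=np.array(p['view']); R=V[:3,:3]; o=-R.T@V[:3,3]; d=R.T@[x,y,1]; return o,d/np.linalg.norm(d)
def onz(n,u,v,z):
    o,d=ray(n,u,v); return o+d*(z-o[2])/d[2]
def proj(n,P):
    p=manip.camera_params(n); V=np.array(p['view']); c=V[:3,:3]@P+V[:3,3]; x,y=c[0]/c[2],c[1]/c[2]
    s=1+p['k1']*(x*x+y*y); return np.array([p['fx']*x*s+p['cx'],p['fy']*y*s+p['cy']])
def tri(a,b):
    (o1,d1),(o2,d2)=ray(*a),ray(*b)
    A=np.stack([d1,-d2],1); t=np.linalg.lstsq(A,o2-o1,rcond=None)[0]
    p,q=o1+d1*t[0],o2+d2*t[1]; return (p+q)/2,np.linalg.norm(p-q)
E
python3 - <<'E'
from h import *
for n in('side','top'):
    snap(n,n+'0.png'); p=manip.camera_params(n); print({k:p[k] for k in p if k!='view'}); V=np.array(p['view']); print(V.round(3),(-V[:3,:3].T@V[:3,3]).round(3))
print(manip.get_state())
E
```

```text
pics
{'fx': 534.7498668421675, 'fy': 534.7498668421675, 'cx': 314.2241572145194, 'cy': 244.6985265832427, 'k1': 0.045326161284307095}
[[ 0.75  -0.661  0.01  -0.394]
 [-0.356 -0.416 -0.837  0.287]
 [ 0.558  0.624 -0.547  0.889]
 [ 0.     0.     0.     1.   ]] [-0.098 -0.697  0.73 ]
{'fx': 530.0433554740262, 'fy': 530.0433554740262, 'cx': 322.95425941878085, 'cy': 252.30863236076945, 'k1': -0.13777498722597628}
[[-0.008 -1.     0.01   0.038]
 [-0.999  0.008 -0.034  0.532]
 [ 0.034 -0.01  -0.999  1.215]
 [ 0.     0.     0.     1.   ]] [0.491 0.046 1.232]
{'clock': 0.1, 'qpos': array([ 1.00100549e+00,  2.76547391e-01,  1.50600395e+00, -2.21546303e-05,
        1.36070381e+00, -1.20974989e-01]), 'qd': array([-0.00212204, -0.00385758, -0.00466332, -0.00081033,  0.00031151,
        0.00059527]), 'effort': array([ 8.94419463e-04, -4.17700016e+01, -2.46404189e+01, -8.44336705e-05,
        5.82860346e-03, -1.01673004e-05]), 'position': array([0.24938802, 0.5178996 , 0.40391809]), 'ee_rot': array([-2.71231927e-04,  2.22526835e-01,  9.74926211e-01, -7.85824486e-04]), 'contact_force': array([ 0.50662374, -0.33561419, -0.1773045 ]), 'moment': array([0.066815  , 0.02081349, 0.01474317]), 'gripper_force': 0.0, 'width': 0.08529845107887285}
```

View pics/top0.png

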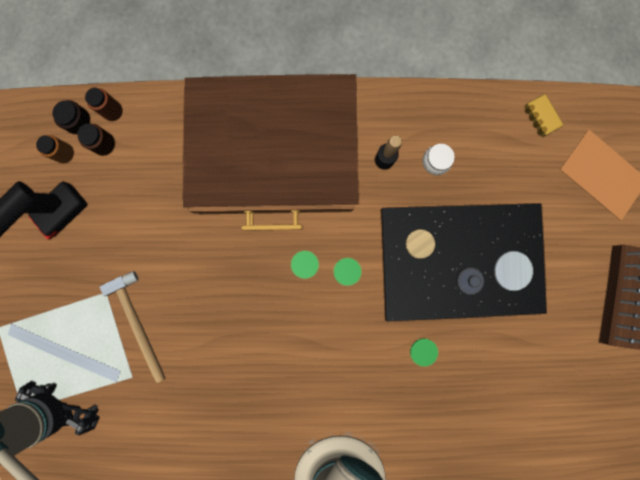

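View pics/side0.png

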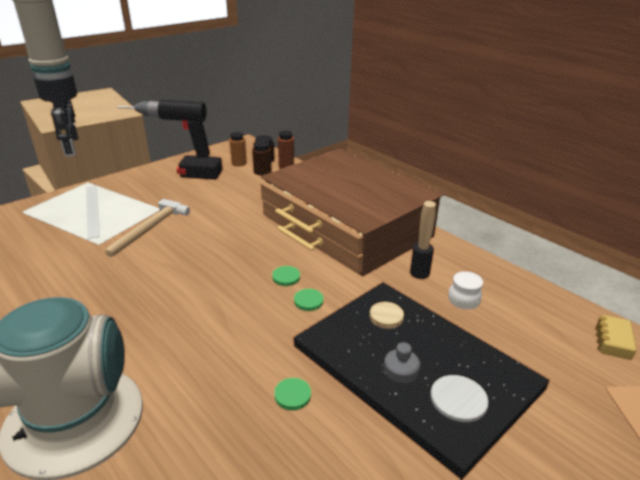

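The top view shows the cabinet with its handle at about (272,227), the board at (421,244), the weight at (471,281) and the plate at (514,271). The side view shows the handle's upper bar at about (298,218), the board at (387,315), the weight's knob at (404,351) and the plate at (460,397). The green discs are decoys.

```bash
cat >> h.py <<'E'
def cen(im,lo,hi,box,mina=20):
    x0,y0,x1,y1=box; h=cv2.cvtColor(im,cv2.COLOR_RGB2HSV)[y0:y1,x0:x1]
    m=cv2.inRange(h,np.array(lo),np.array(hi)); n,l,s,c=cv2.connectedComponentsWithStats(m)
    o=[(s[i,4],c[i][0]+x0,c[i][1]+y0,*(s[i,:4]+[x0,y0,0,0])) for i in range(1,n) if s[i,4]>=mina]
    return sorted(o,reverse=True)
E
python3 - <<'E'
from h import *
T=cv2.imread('pics/top0.png')[:,:,::-1].copy(); S=cv2.imread('pics/side0.png')[:,:,::-1].copy()
P=lambda l:[tuple(int(v) for v in r) and tuple(round(float(v),1) for v in r) for r in l[:4]]
b=[cen(T,(8,60,90),(35,255,255),(390,215,450,275)),cen(S,(8,60,90),(35,255,255),(360,290,415,340))]
p=[cen(T,(0,0,120),(179,60,255),(485,240,543,300)),cen(S,(0,0,120),(179,60,255),(420,365,500,430))]
h=[cen(T,(15,110,130),(35,255,255),(230,205,310,240)),cen(S,(15,110,130),(35,255,255),(265,195,330,255))]
for n,q in(('board',b),('plate',p),('handle',h)):
    print(n,P(q[0]),P(q[1]))
    r,s=q[0][0],q[1][0]; print(tri(('top',*r[1:3]),('side',*s[1:3])))
for z in(.042,): print('board onz',onz('top',*b[0][0][1:3],z),onz('side',*b[1][0][1:3],z))
print('plate',onz('top',*p[0][0][1:3],.04),onz('side',*p[1][0][1:3],.04))
# patch prints for weight and handles
cv2.imwrite('pics/c0.png',np.hstack([cv2.resize(T[195:295,220:320],(390,390),interpolation=2)[:,:,::-1],cv2.resize(S[185:285,250:350],(390,390),interpolation=2)[:,:,::-1]]))
cv2.imwrite('pics/c1.png',np.hstack([cv2.resize(T[230:310,430:510],(390,390),interpolation=2)[:,:,::-1],cv2.resize(S[325:405,365:445],(390,390),interpolation=2)[:,:,::-1]]))
a=np.vstack([cv2.imread('pics/c0.png')[:300],cv2.imread('pics/c1.png')[90:390]])
cv2.imwrite('pics/c2.png',a)
E
```

```text
board [(700.0, 420.1, 243.6, 406.0, 229.0, 30.0, 30.0)] [(772.0, 386.2, 314.2, 369.0, 301.0, 35.0, 28.0), (114.0, 408.0, 293.4, 396.0, 290.0, 19.0, 11.0), (39.0, 363.3, 291.8, 360.0, 290.0, 11.0, 7.0)]
(array([ 0.54927909, -0.18711909,  0.03807894]), np.float64(0.0007016036377046224))
plate [(1164.0, 513.5, 270.6, 495.0, 251.0, 38.0, 40.0)] [(2008.0, 459.0, 397.0, 431.0, 375.0, 57.0, 45.0)]
(array([ 0.48556231, -0.40499164,  0.0376962 ]), np.float64(0.0006960088987740546))
handle [(632.0, 270.8, 223.7, 240.0, 209.0, 64.0, 23.0)] [(1409.0, 291.3, 234.4, 265.0, 204.0, 58.0, 51.0), (44.0, 307.8, 207.4, 297.0, 201.0, 20.0, 13.0)]
(array([0.59259024, 0.15320333, 0.04451283]), np.float64(0.008801215988027349))
board onz [ 0.54883414 -0.18610381  0.042     ] [ 0.54591469 -0.19020039  0.042     ]
plate [ 0.48534281 -0.40384288  0.04      ] [ 0.48392648 -0.40616763  0.04      ]
```

View pics/c2.png

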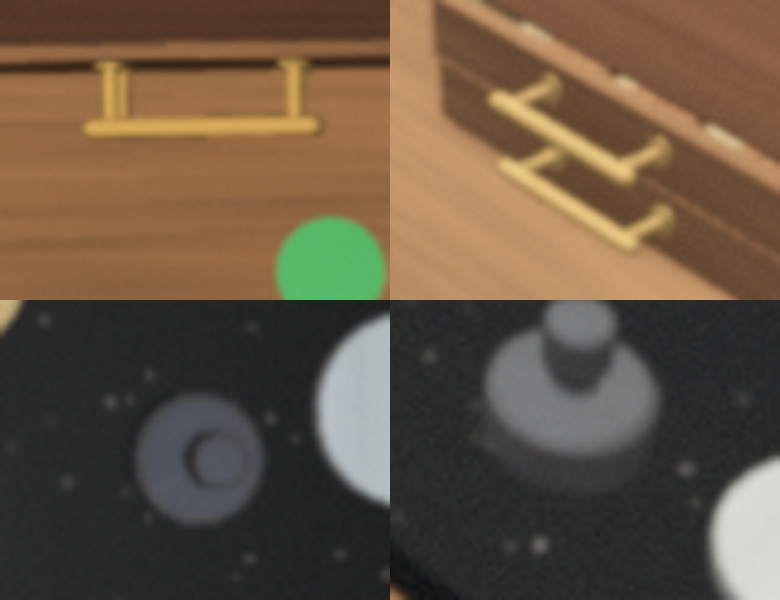

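The crop gives bar ends of about (242,228)/(301.5,227) in the top view and (276,210)/(312,230) in the side view. The knob top is at (474.9,281.1) in the top view and (404.2,348.6) in the side view.

Run:
```python
from h import *
a,e1=tri(('top',242.05,227.8),('side',275.9,210.1)); b,e2=tri(('top',301.5,227.05),('side',312.05,230.1))
print('handle ends',a,e1,b,e2,np.linalg.norm(a-b),(a+b)/2, 'yaw',np.degrees(np.arctan2((a-b)[0],(a-b)[1])))
print('handle onz', onz('top',242.05,227.8,.0965),onz('top',301.5,227.05,.0965))
print('knob',tri(('top',474.9,281.1),('side',404.2,348.6)))
print('base top',onz('top',471,281.1,.054),onz('side',402.3,362.9,.054))
print('plate', onz('top',513.5,270.6,.04))
for u,v in((182,207),(358,204),(186,75),(356,74)): print(onz('top',u,v,.124))
```

```text
handle ends [0.58396815 0.20833947 0.09111137] 0.0010968795365551573 [0.5851615  0.07885778 0.09429796] 0.003651460870527497 0.12952639658516657 [0.58456483 0.14359862 0.09270467] yaw -0.5280424724705249
handle onz [0.58309711 0.20790886 0.0965    ] [0.58357647 0.07996085 0.0965    ]
knob (array([ 0.46398035, -0.29989668,  0.08233411]), np.float64(0.0016598036658087955))
base top [ 0.46284631 -0.29878105  0.054     ] [ 0.46011535 -0.30367744  0.054     ]
plate [ 0.48525825 -0.40375082  0.04      ]
[0.62630345 0.33191504 0.124     ]
[ 0.62905462 -0.03989541  0.124     ]
[0.91468888 0.32805851 0.124     ]
[ 0.91149897 -0.03972981  0.124     ]
```

Call:
carry_out --linear '[[0.042,-0.0468,-0.0105],[0.042,-0.0468,-0.0105],[0.042,-0.0468,-0.0105],[0.042,-0.0468,-0.0105],[0.042,-0.0468,-0.0105],[0.042,-0.0468,-0.0105],[0.042,-0.0468,-0.0105],[0.042,-0.0468,-0.0105]]' --angular '[[0,0,-0.877],[0,0,-0.877],[0,0,-0.877],[0,0,-0.877],[0,0,-0.877],[0,0,-0.877],[0,0,-0.877],[0,0,-0.877]]' --hand '[0.35,0.35,0.35,0.35,0.35,0.35,0.35,0.35]' --force 30

```text
clock: 0.77
position: [0.4181, 0.3295, 0.3622]
ee_rot: [-0.0, 0.485, 0.874, -0.0]
contact_force: [0.5, -0.0, -0.5]
width: 0.0298
gripper_force: 0.0
```

Call:
carry_out --linear '[[0.042,-0.0468,-0.0105],[0.042,-0.0468,-0.0105],[0.042,-0.0468,-0.0105],[0.042,-0.0468,-0.0105],[0.042,-0.0468,-0.0105],[0.042,-0.0468,-0.0105],[0.042,-0.0468,-0.0105],[0.042,-0.0468,-0.0105]]' --angular '[[0,0,-0.877],[0,0,-0.877],[0,0,-0.877],[0,0,-0.877],[0,0,-0.877],[0,0,-0.877],[0,0,-0.877],[0,0,-0.877]]' --hand '[0.35,0.35,0.35,0.35,0.35,0.35,0.35,0.35]'

```text
clock: 1.43
position: [0.5862, 0.1423, 0.32]
ee_rot: [-0.0, 0.709, 0.706, -0.0]
contact_force: [-0.0, -0.1, 0.5]
width: 0.0301
gripper_force: 0.0
```

Call:
carry_out --linear '[[0,0,0],[0,0,0]]' --angular '[[0,0,0],[0,0,0]]' --hand '[0.35,0.35]'

```text
clock: 1.6
position: [0.5863, 0.1423, 0.3196]
ee_rot: [-0.001, 0.708, 0.706, -0.001]
contact_force: [-0.9, 0.2, 0.3]
width: 0.0301
gripper_force: 0.0
```

Call:
carry_out --linear '[[-0.004,0.003,-0.038],[0,0,-0.038],[0,0,-0.038],[0,0,-0.037],[0,0,0],[0,0,0],[0,0,0],[0,0,0]]' --angular '[[0,0,0],[0,0,0],[0,0,0],[0,0,0],[0,0,0],[0,0,0],[0,0,0],[0,0,0]]' --hand '[0.35,0.35,0.35,0.35,0.05,0.05,0.05,0.05]'

```text
clock: 2.27
position: [0.5824, 0.1458, 0.2441]
ee_rot: [-0.001, 0.707, 0.707, -0.001]
contact_force: [-0.3, 2.4, -14.8]
width: 0.0102
gripper_force: 29.1
```

Call:
carry_out --linear '[[-0.02,0,0],[-0.05,0,0],[-0.055,0,0],[-0.055,0,0],[-0.055,0,0],[-0.055,0,0],[-0.045,0,0],[-0.022,0,0]]' --angular '[[0,0,0],[0,0,0],[0,0,0],[0,0,0],[0,0,0],[0,0,0],[0,0,0],[0,0,0]]' --hand '[0.05,0.05,0.05,0.05,0.05,0.05,0.05,0.05]'

```text
clock: 2.93
position: [0.4074, 0.1451, 0.2463]
ee_rot: [0.006, 0.706, 0.708, 0.007]
contact_force: [27.8, -4.0, -37.3]
width: 0.0096
gripper_force: 29.1
```

Call:
carry_out --linear '[[-0.004,0,0],[-0.004,0,0],[0,0,0],[0,0,0]]' --angular '[[0,0,0],[0,0,0],[0,0,0],[0,0,0]]' --hand '[0.05,0.05,0.05,0.05]'

```text
clock: 3.27
position: [0.4071, 0.1451, 0.247]
ee_rot: [0.007, 0.707, 0.707, 0.008]
contact_force: [17.1, -1.6, -27.7]
width: 0.0097
gripper_force: 29.9
```

Call:
carry_out --linear '[[0,0,0],[0,0,0],[0,0,0.05],[0,0,0.08],[0,-0.083,0.02],[0,-0.083,0.02],[0,-0.083,0.02],[0,-0.083,0]]' --angular '[[0,0,0],[0,0,0],[0,0,0],[0,0,0],[0,0,0],[0,0,0],[0,0,0],[0,0,0]]' --hand '[0.35,0.35,0.35,0.35,0.35,0.35,0.35,0.35]'

```text
clock: 3.93
position: [0.4008, -0.019, 0.3432]
ee_rot: [0.003, 0.707, 0.708, 0.002]
contact_force: [1.7, 0.7, 0.9]
width: 0.0298
gripper_force: 0.0
```

Call:
carry_out --linear '[[0,-0.08,0],[0,-0.08,0],[0,-0.08,0],[0,-0.08,0]]' --angular '[[0,0,0],[0,0,0],[0,0,0],[0,0,0]]' --hand '[1,1,1,1]'

```text
clock: 4.27
position: [0.4, -0.1794, 0.3415]
ee_rot: [0.002, 0.707, 0.707, 0.0]
contact_force: [1.2, -1.1, 0.6]
width: 0.0769
gripper_force: 0.0
```

Run:
```python
from h import *
T=snap('top','top1.png'); S=snap('side','side1.png')
cv2.imwrite('pics/c3.png',np.hstack([cv2.resize(T[180:340,170:370],(400,320))[:,:,::-1],cv2.resize(S[150:310,200:400],(400,320))[:,:,::-1]]))
```

```text
(no output)
```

View pics/c3.png

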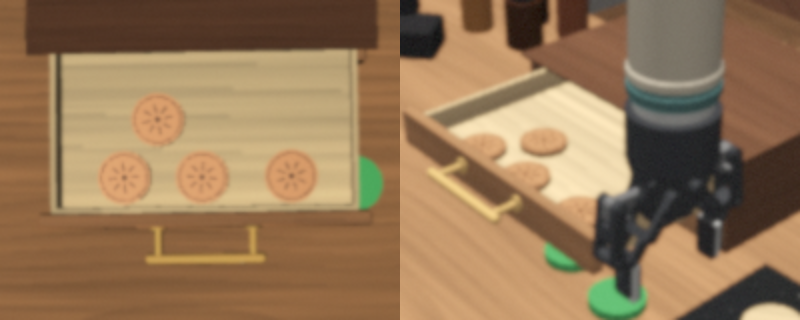

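The crop shows four rounds in the drawer, at about (249,240), (232,269), (271,268) and (315,268) in the top image, and the bar at about y=310.

```bash
cat >> h.py <<'E'
def rounds(im,n='top',box=(170,190,370,300),z=.080,mina=150):
    # centroid of tan blobs -> world at z
    out=[]
    for r in cen(im,(5,105,150),(14,255,255),box,mina):
        out.append((r[0],r[1:3],r[5:7],onz(n,r[1],r[2],z)))
    return out
E
python3 - <<'E'
from h import *
np.set_printoptions(precision=4,suppress=True)
T=cv2.imread('pics/top1.png')[:,:,::-1].copy();S=cv2.imread('pics/side1.png')[:,:,::-1].copy()
print(onz('top',243,310,.091),onz('top',302,309.5,.091))
H=cv2.cvtColor(T,cv2.COLOR_RGB2HSV); print(H[240,244],H[240,290],H[285,290],H[225,330])
for n,I,b in(('top',T,(170,190,370,300)),('side',S,(200,190,330,280))):
    print(n)
    for r in rounds(I,n,b): print(r)
for r in rounds(T): print('expected side',proj('side',r[3]))
E
```

```text
[0.4063 0.2075 0.091 ] [0.4066 0.0804 0.091 ]
[ 13 126 196] [ 20  92 189] [ 18  95 171] [ 19  92 178]
top
(np.int32(504), (np.float64(248.359126984127), np.float64(239.24007936507937)), (np.int64(26), np.int64(25)), array([0.5593, 0.1965, 0.08  ]))
(np.int32(503), (np.float64(231.8389662027833), np.float64(268.31610337972165)), (np.int64(26), np.int64(25)), array([0.4962, 0.2329, 0.08  ]))
(np.int32(495), (np.float64(315.1757575757576), np.float64(267.35959595959594)), (np.int64(25), np.int64(26)), array([0.4969, 0.0514, 0.08  ]))
(np.int32(494), (np.float64(270.748987854251), np.float64(268.0404858299595)), (np.int64(25), np.int64(25)), array([0.4962, 0.1479, 0.08  ]))
(np.int32(186), (np.float64(358.51612903225805), np.float64(226.76344086021504)), (np.int64(20), np.int64(12)), array([ 0.5846, -0.0438,  0.08  ]))
side
(np.int32(242), (np.float64(275.59504132231405), np.float64(251.12809917355372)), (np.int64(60), np.int64(40)), array([0.484, 0.081, 0.08 ]))
expected side [270.7237 219.3033]
expected side [240.1387 222.1287]
expected side [288.8111 254.7643]
expected side [261.688  236.7084]
expected side [348.7554 258.7727]
```

Call:
carry_out --linear '[[0.0159,0.0376,0],[0.0159,0.0376,0],[0.0159,0.0376,0],[0.0159,0.0376,0],[0.0159,0.0376,0],[0.0159,0.0376,0],[0.0159,0.0376,0],[0.0159,0.0376,0]]' --angular '[[0,0,-0.982],[0,0,-0.982],[0,0,-0.982],[0,0,-0.982],[0,0,-0.982],[0,0,-0.982],[0,0,-0.982],[0,0,-0.982]]' --hand '[0.84,0.84,0.84,0.84,0.84,0.84,0.84,0.84]'

```text
clock: 5.03
position: [0.464, -0.0255, 0.341]
ee_rot: [0.0, 0.892, 0.452, 0.001]
contact_force: [0.4, 0.1, 0.6]
width: 0.0719
gripper_force: 0.0
```

Call:
carry_out --linear '[[0.0159,0.0376,0],[0.0159,0.0376,0],[0.0159,0.0376,0],[0.0159,0.0376,0],[0.0159,0.0376,0],[0.0159,0.0376,0],[0.0159,0.0376,0],[0.0159,0.0376,0]]' --angular '[[0,0,-0.982],[0,0,-0.982],[0,0,-0.982],[0,0,-0.982],[0,0,-0.982],[0,0,-0.982],[0,0,-0.982],[0,0,-0.982]]' --hand '[0.84,0.84,0.84,0.84,0.84,0.84,0.84,0.84]'

```text
clock: 5.7
position: [0.5274, 0.1248, 0.3411]
ee_rot: [-0.0, 0.988, 0.155, 0.001]
contact_force: [-0.0, 0.6, 0.6]
width: 0.0717
gripper_force: 0.0
```

Call:
carry_out --linear '[[0.0159,0.0376,0],[0.0159,0.0376,0],[0.0159,0.0376,-0.02],[0.0159,0.0376,-0.04],[0,0,-0.04],[0,0,-0.04],[0,0,-0.025],[0,0,-0.012]]' --angular '[[0,0,-0.982],[0,0,-0.982],[0,0,-0.982],[0,0,-0.982],[0,0,0],[0,0,0],[0,0,0],[0,0,0]]' --hand '[0.84,0.84,0.84,0.84,0.84,0.84,0.84,0.84]'

```text
clock: 6.37
position: [0.5584, 0.199, 0.2504]
ee_rot: [0.0, 1.0, 0.0, -0.001]
contact_force: [0.3, 0.1, 0.7]
width: 0.0717
gripper_force: 0.0
```

Call:
carry_out --linear '[[0,0,-0.011],[0,0,-0.01],[0,0,0],[0,0,0]]' --angular '[[0,0,0],[0,0,0],[0,0,0],[0,0,0]]' --hand '[0.84,0.84,0.84,0.84]'

```text
clock: 6.7
position: [0.5601, 0.1982, 0.2413]
ee_rot: [-0.0, 1.0, -0.001, 0.001]
contact_force: [-0.6, 0.6, -0.3]
width: 0.0719
gripper_force: 0.0
```

Call:
carry_out --linear '[[0,-0.003,0],[0,0,0],[0,0,0],[0,0,0],[0,0,0]]' --angular '[[0,0,0],[0,0,0],[0,0,0],[0,0,0],[0,0,0]]' --hand '[0.84,0.5,0.5,0.5,0.5]'

```text
clock: 7.12
position: [0.5604, 0.1965, 0.2416]
ee_rot: [-0.0, 1.0, -0.001, 0.001]
contact_force: [-1.3, -1.2, 5.3]
width: 0.056
gripper_force: 31.7
```

Call:
carry_out --linear '[[0,0,0.02],[0,0,0.06],[0,0,0.06],[0,0,0.06]]' --angular '[[0,0,0],[0,0,0],[0,0,0],[0,0,0]]' --hand '[0.5,0.5,0.5,0.5]'

```text
clock: 7.45
position: [0.5597, 0.1966, 0.3416]
ee_rot: [0.0, 1.0, -0.001, -0.001]
contact_force: [0.6, 0.4, -1.0]
width: 0.0566
gripper_force: 32.1
```

Call:
carry_out --linear '[[-0.0093,-0.0751,0],[-0.0093,-0.0751,0],[-0.0093,-0.0751,0],[-0.0093,-0.0751,0],[-0.0093,-0.0751,0],[-0.0093,-0.0751,0],[-0.0093,-0.0751,0],[-0.0093,-0.0751,0]]' --angular '[[0,0,0],[0,0,0],[0,0,0],[0,0,0],[0,0,0],[0,0,0],[0,0,0],[0,0,0]]' --hand '[0.5,0.5,0.5,0.5,0.5,0.5,0.5,0.5]'

```text
clock: 8.12
position: [0.5221, -0.1053, 0.3411]
ee_rot: [-0.0, 1.0, -0.0, 0.0]
contact_force: [0.5, -1.0, -0.2]
width: 0.0565
gripper_force: 32.1
```

Call:
carry_out --linear '[[-0.0093,-0.0751,0],[-0.0093,-0.0751,0],[-0.0093,-0.0751,0],[-0.0093,-0.0751,0],[-0.0093,-0.0751,0],[-0.0093,-0.0751,0],[-0.0093,-0.0751,0],[-0.0093,-0.0751,0]]' --angular '[[0,0,0],[0,0,0],[0,0,0],[0,0,0],[0,0,0],[0,0,0],[0,0,0],[0,0,0]]' --hand '[0.5,0.5,0.5,0.5,0.5,0.5,0.5,0.5]'

```text
clock: 8.78
position: [0.4849, -0.4059, 0.3409]
ee_rot: [-0.0, 1.0, -0.001, 0.0]
contact_force: [1.2, 0.1, 0.3]
width: 0.056
gripper_force: 32.1
```

Call:
carry_out --linear '[[0,0,0],[0,0,-0.06],[0,0,-0.06],[0,0,-0.06],[0,0,-0.03]]' --angular '[[0,0,0],[0,0,0],[0,0,0],[0,0,0],[0,0,0]]' --hand '[0.5,0.5,0.5,0.5,0.5]'

```text
clock: 9.2
position: [0.4845, -0.4031, 0.2322]
ee_rot: [-0.002, 1.0, -0.001, -0.002]
contact_force: [-0.3, 0.0, -1.1]
width: 0.056
gripper_force: 32.2
```

Call:
carry_out --linear '[[0,0,0],[0,0,0]]' --angular '[[0,0,0],[0,0,0]]' --hand '[0.5,0.5]'

```text
clock: 9.37
position: [0.4855, -0.4039, 0.2351]
ee_rot: [-0.001, 1.0, -0.0, -0.001]
contact_force: [-0.3, 0.1, 0.3]
width: 0.0563
gripper_force: 32.2
```

Call:
carry_out --linear '[[0,0,0]]' --angular '[[0,0,0]]' --hand '[0.5]'

```text
clock: 9.45
position: [0.4862, -0.4045, 0.237]
ee_rot: [0.001, 1.0, -0.0, 0.001]
contact_force: [-0.1, 0.6, 0.4]
width: 0.0563
gripper_force: 32.2
```

Call:
carry_out --linear '[[0,0,-0.02],[0,0,-0.015],[0,0,-0.01],[0,0,-0.005],[0,0,0],[0,0,0]]' --angular '[[0,0,0],[0,0,0],[0,0,0],[0,0,0],[0,0,0],[0,0,0]]' --hand '[0.5,0.5,0.5,0.5,0.5,0.5]'

```text
clock: 9.95
position: [0.4856, -0.4042, 0.2104]
ee_rot: [0.0, 1.0, -0.0, -0.0]
contact_force: [-0.4, -1.0, 0.2]
width: 0.0564
gripper_force: 32.1
```

Call:
carry_out --linear '[[0,0,0],[0,0,0],[0,0,0],[0,0,0.04],[0,0,0.07],[0,0.07,0.07],[0,0.08,0.07],[0,0.08,0]]' --angular '[[0,0,0],[0,0,0],[0,0,0],[0,0,0],[0,0,0],[0,0,0],[0,0,0],[0,0,0]]' --hand '[0.84,0.84,0.84,0.84,0.84,0.84,0.84,0.84]'

```text
clock: 10.62
position: [0.4872, -0.3051, 0.3284]
ee_rot: [0.004, 1.0, -0.002, 0.005]
contact_force: [1.9, 0.3, 0.9]
width: 0.0719
gripper_force: 0.0
```

Call:
carry_out --linear '[[0,0.08,0],[0,0.08,0],[0,0.08,0],[0,0.08,0],[0,0,0],[0,0,0]]' --angular '[[0,0,0],[0,0,0],[0,0,0],[0,0,0],[0,0,0],[0,0,0]]' --hand '[0.84,0.84,0.84,0.84,0.84,0.84]'

```text
clock: 11.12
position: [0.4854, -0.1413, 0.3229]
ee_rot: [0.0, 1.0, 0.002, 0.0]
contact_force: [0.3, -0.7, 0.0]
width: 0.0713
gripper_force: 0.0
```

Run:
```python
from h import *
np.set_printoptions(precision=4,suppress=True)
T=snap('top','top2.png'); S=snap('side','side2.png')
for r in rounds(T): print('drawer',r)
for r in rounds(T,'top',(480,230,550,310),.048): print('placed top',r)
for r in rounds(S,'side',(410,355,510,440),.048): print('placed side',r)
print(manip.get_state()['position'])
cv2.imwrite('pics/c4.png',np.hstack([cv2.resize(T[200:320,390:550],(400,300))[:,:,::-1],cv2.resize(S[330:450,380:540],(400,300))[:,:,::-1]]))
```

```text
drawer (np.int32(503), (np.float64(231.75745526838966), np.float64(268.2703777335984)), (np.int64(26), np.int64(26)), array([0.4963, 0.2331, 0.08  ]))
drawer (np.int32(499), (np.float64(270.7054108216433), np.float64(267.97795591182364)), (np.int64(25), np.int64(25)), array([0.4964, 0.148 , 0.08  ]))
drawer (np.int32(490), (np.float64(315.11428571428576), np.float64(267.21020408163264)), (np.int64(25), np.int64(25)), array([0.4973, 0.0515, 0.08  ]))
placed top (np.int32(397), (np.float64(515.9244332493703), np.float64(271.0)), (np.int64(20), np.int64(24)), array([ 0.4843, -0.4065,  0.048 ]))
placed side (np.int32(197), (np.float64(457.7766497461929), np.float64(398.3756345177665)), (np.int64(34), np.int64(27)), array([ 0.4733, -0.4099,  0.048 ]))
[ 0.4859 -0.1438  0.3228]
```

View pics/c4.png

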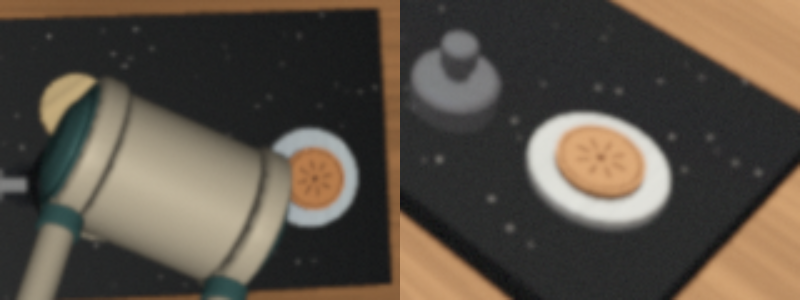

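The first round lies centred on the plate: in the top crop it is at (316,178) against the plate at (312,178), which matches the parallax. On to the second round.

Call:
carry_out --linear '[[0.0021,0.0751,0],[0.0021,0.0751,0],[0.0021,0.0751,0],[0.0021,0.0751,0],[0.0021,0.0751,0],[0.0021,0.0751,0],[0.0021,0.0751,0],[0.0021,0.0751,0]]' --angular '[[0,0,0],[0,0,0],[0,0,0],[0,0,0],[0,0,0],[0,0,0],[0,0,0],[0,0,0]]' --hand '[0.84,0.84,0.84,0.84,0.84,0.84,0.84,0.84]'

```text
clock: 11.88
position: [0.4951, 0.1573, 0.3225]
ee_rot: [0.0, 1.0, -0.002, 0.001]
contact_force: [0.1, -0.4, -0.1]
width: 0.0717
gripper_force: 0.0
```

Call:
carry_out --linear '[[0.0021,0.0751,0],[0.0021,0.0751,0],[0,0,-0.04],[0,0,-0.04],[0,0,-0.03],[0,0,-0.02],[0,0,0],[0,0,0]]' --angular '[[0,0,0],[0,0,0],[0,0,0],[0,0,0],[0,0,0],[0,0,0],[0,0,0],[0,0,0]]' --hand '[0.84,0.84,0.84,0.84,0.84,0.84,0.84,0.84]'

```text
clock: 12.55
position: [0.497, 0.2313, 0.2571]
ee_rot: [0.0, 1.0, -0.001, -0.0]
contact_force: [0.9, -0.1, 0.5]
width: 0.0719
gripper_force: 0.0
```

```bash
cat > m.py <<'E'
from h import *
np.set_printoptions(precision=4,suppress=True)
import sys
zt=float(sys.argv[1])
T=snap('top','t_%s.png'%sys.argv[2]); S=snap('side','s_%s.png'%sys.argv[2])
for r in rounds(T): print('drawer',r[0],r[2],r[3])
a=rounds(T,'top',(480,230,550,310),zt); print('placed top',[(r[0],r[2],r[3]) for r in a])
p=cen(T,(0,0,120),(179,70,255),(480,230,550,310)); print('plate box',p[0][3:])
for q in range(2): print(manip.get_state()['position'],manip.get_state()['contact_force'])
E
python3 m.py .048 a
```

```text
drawer 494 (np.int64(25), np.int64(26)) [0.4972 0.0514 0.08  ]
drawer 474 (np.int64(24), np.int64(25)) [0.4966 0.1471 0.08  ]
drawer 234 (np.int64(20), np.int64(13)) [ 0.5851 -0.0455  0.08  ]
placed top [(np.int32(438), (np.int64(23), np.int64(24)), array([ 0.4844, -0.4042,  0.048 ]))]
plate box (np.int64(495), np.int64(252), np.int64(38), np.int64(38))
[0.4971 0.2317 0.2583] [ 0.1786 -0.6528  0.2116]
[0.4971 0.2317 0.2583] [ 0.1786 -0.6528  0.2116]
```

Call:
carry_out --linear '[[0,0.003,-0.015],[0,0,-0.01],[0,0,-0.005],[0,0,0],[0,0,0],[0,0,0],[0,0,0],[0,0,0]]' --angular '[[0,0,0],[0,0,0],[0,0,0],[0,0,0],[0,0,0],[0,0,0],[0,0,0],[0,0,0]]' --hand '[0.84,0.84,0.84,0.84,0.5,0.5,0.5,0.5]'

```text
clock: 13.32
position: [0.4963, 0.2338, 0.2428]
ee_rot: [-0.0, 1.0, -0.0, 0.0]
contact_force: [0.2, 0.3, 1.4]
width: 0.0564
gripper_force: 32.0
```

Call:
carry_out --linear '[[0,0,0.02],[0,0,0.06],[0,0,0.06],[0,0,0.04],[0,0,0]]' --angular '[[0,0,0],[0,0,0],[0,0,0],[0,0,0],[0,0,0]]' --hand '[0.5,0.5,0.5,0.5,0.5]'

```text
clock: 13.73
position: [0.4975, 0.2342, 0.3378]
ee_rot: [-0.002, 1.0, -0.0, 0.005]
contact_force: [1.2, -1.1, 0.9]
width: 0.0565
gripper_force: 32.3
```

Call:
carry_out --linear '[[-0.0013,-0.0797,0],[-0.0013,-0.0797,0],[-0.0013,-0.0797,0],[-0.0013,-0.0797,0],[-0.0013,-0.0797,0],[-0.0013,-0.0797,0],[-0.0013,-0.0797,0],[-0.0013,-0.0797,0]]' --angular '[[0,0,0],[0,0,0],[0,0,0],[0,0,0],[0,0,0],[0,0,0],[0,0,0],[0,0,0]]' --hand '[0.5,0.5,0.5,0.5,0.5,0.5,0.5,0.5]'

```text
clock: 14.4
position: [0.4901, -0.0868, 0.3322]
ee_rot: [-0.0, 1.0, -0.0, -0.0]
contact_force: [0.8, 0.7, 0.8]
width: 0.0562
gripper_force: 32.4
```

Call:
carry_out --linear '[[-0.0013,-0.0797,0],[-0.0013,-0.0797,0],[-0.0013,-0.0797,0],[-0.0013,-0.0797,0],[-0.0013,-0.0797,0],[-0.0013,-0.0797,0],[-0.0013,-0.0797,0],[-0.0013,-0.0797,0]]' --angular '[[0,0,0],[0,0,0],[0,0,0],[0,0,0],[0,0,0],[0,0,0],[0,0,0],[0,0,0]]' --hand '[0.5,0.5,0.5,0.5,0.5,0.5,0.5,0.5]'

```text
clock: 15.07
position: [0.485, -0.4057, 0.3319]
ee_rot: [-0.001, 1.0, -0.001, -0.0]
contact_force: [1.0, 0.3, -0.5]
width: 0.0563
gripper_force: 32.4
```

Call:
carry_out --linear '[[0,0,0],[0,0,-0.04],[0,0,-0.05],[0,0,-0.04],[0,0,-0.03],[0,0,0],[0,0,0],[0,0,0]]' --angular '[[0,0,0],[0,0,0],[0,0,0],[0,0,0],[0,0,0],[0,0,0],[0,0,0],[0,0,0]]' --hand '[0.5,0.5,0.5,0.5,0.5,0.5,0.5,0.5]'

```text
clock: 15.73
position: [0.486, -0.404, 0.2532]
ee_rot: [0.0, 1.0, -0.0, 0.0]
contact_force: [0.1, -0.6, 1.0]
width: 0.0563
gripper_force: 32.4
```

Call:
carry_out --linear '[[0,0,0]]' --angular '[[0,0,0]]' --hand '[0.5]'

```text
clock: 15.82
position: [0.4861, -0.4042, 0.2538]
ee_rot: [0.001, 1.0, -0.0, 0.001]
contact_force: [-0.3, 0.1, -0.9]
width: 0.0562
gripper_force: 32.4
```

Call:
carry_out --linear '[[-0.002,-0.001,-0.025],[0,0,-0.02],[0,0,-0.015],[0,0,-0.007],[0,0,0],[0,0,0]]' --angular '[[0,0,0],[0,0,0],[0,0,0],[0,0,0],[0,0,0],[0,0,0]]' --hand '[0.5,0.5,0.5,0.5,0.5,0.5]'

```text
clock: 16.32
position: [0.4848, -0.4045, 0.219]
ee_rot: [0.0, 1.0, -0.0, 0.0]
contact_force: [-0.4, 0.1, -1.0]
width: 0.0563
gripper_force: 32.4
```

Call:
carry_out --linear '[[0,0,0],[0,0,0],[0,0,0],[0,0,0.04],[0,0,0.06],[0,0,0.06],[0,0,0.04],[0,0,0]]' --angular '[[0,0,0],[0,0,0],[0,0,0],[0,0,0],[0,0,0],[0,0,0],[0,0,0],[0,0,0]]' --hand '[0.84,0.84,0.84,0.84,0.84,0.84,0.84,0.84]'

```text
clock: 16.98
position: [0.4858, -0.4055, 0.3243]
ee_rot: [0.004, 1.0, -0.0, 0.004]
contact_force: [1.1, -0.7, 0.2]
width: 0.0717
gripper_force: 0.0
```

Call:
carry_out --linear '[[0.0016,0.0789,0],[0.0016,0.0789,0],[0.0016,0.0789,0],[0.0016,0.0789,0],[0.0016,0.0789,0],[0.0016,0.0789,0],[0.0016,0.0789,0],[0.0016,0.0789,0]]' --angular '[[0,0,0],[0,0,0],[0,0,0],[0,0,0],[0,0,0],[0,0,0],[0,0,0],[0,0,0]]' --hand '[0.84,0.84,0.84,0.84,0.84,0.84,0.84,0.84]'

```text
clock: 17.65
position: [0.4904, -0.087, 0.3182]
ee_rot: [-0.0, 1.0, -0.001, -0.0]
contact_force: [0.7, -0.2, 0.1]
width: 0.0721
gripper_force: 0.0
```

Call:
carry_out --linear '[[0.0016,0.0789,0],[0.0016,0.0789,0],[0.0016,0.0789,0],[0.0016,0.0789,0],[0.0016,0.0789,0],[0.0016,0.0789,0],[0,0,0],[0,0,0]]' --angular '[[0,0,0],[0,0,0],[0,0,0],[0,0,0],[0,0,0],[0,0,0],[0,0,0],[0,0,0]]' --hand '[0.84,0.84,0.84,0.84,0.84,0.84,0.84,0.84]'

```text
clock: 18.32
position: [0.4953, 0.1498, 0.3181]
ee_rot: [0.0, 1.0, 0.002, -0.001]
contact_force: [-0.1, 0.9, -0.5]
width: 0.0716
gripper_force: 0.0
```

```bash
python3 m.py .056 b
```

```text
drawer 493 (np.int64(25), np.int64(25)) [0.4971 0.0514 0.08  ]
drawer 236 (np.int64(20), np.int64(13)) [ 0.5851 -0.0456  0.08  ]
drawer 163 (np.int64(46), np.int64(5)) [ 0.4322 -0.011   0.08  ]
placed top [(np.int32(452), (np.int64(24), np.int64(24)), array([ 0.4848, -0.4047,  0.056 ]))]
plate box (np.int64(495), np.int64(252), np.int64(38), np.int64(38))
[0.4956 0.1475 0.3183] [-0.4072 -0.0666  0.5757]
[0.4956 0.1475 0.3183] [-0.4072 -0.0666  0.5757]
```

Call:
carry_out --linear '[[0.001,0,-0.05],[0,0,-0.045],[0,0,-0.03],[0,0,-0.018],[0,0,-0.008],[0,0,0],[0,0,0]]' --angular '[[0,0,0],[0,0,0],[0,0,0],[0,0,0],[0,0,0],[0,0,0],[0,0,0]]' --hand '[0.84,0.84,0.84,0.84,0.84,0.84,0.84]'

```text
clock: 19.0
position: [0.4969, 0.1473, 0.2439]
ee_rot: [0.0, 1.0, -0.001, 0.0]
contact_force: [0.6, 0.3, 0.1]
width: 0.0719
gripper_force: 0.0
```

Call:
carry_out --linear '[[0,0,0],[0,0,0],[0,0,0],[0,0,0],[0,0,0.02],[0,0,0.06],[0,0,0.06],[0,0,0.05]]' --angular '[[0,0,0],[0,0,0],[0,0,0],[0,0,0],[0,0,0],[0,0,0],[0,0,0],[0,0,0]]' --hand '[0.5,0.5,0.5,0.5,0.5,0.5,0.5,0.5]'

```text
clock: 19.67
position: [0.4963, 0.1481, 0.3407]
ee_rot: [-0.0, 1.0, -0.0, 0.001]
contact_force: [0.9, 0.3, -1.2]
width: 0.0561
gripper_force: 32.2
```

Call:
carry_out --linear '[[-0.0016,-0.0789,0],[-0.0016,-0.0789,0],[-0.0016,-0.0789,0],[-0.0016,-0.0789,0],[-0.0016,-0.0789,0],[-0.0016,-0.0789,0],[-0.0016,-0.0789,0],[-0.0016,-0.0789,0]]' --angular '[[0,0,0],[0,0,0],[0,0,0],[0,0,0],[0,0,0],[0,0,0],[0,0,0],[0,0,0]]' --hand '[0.5,0.5,0.5,0.5,0.5,0.5,0.5,0.5]'

```text
clock: 20.33
position: [0.4895, -0.1693, 0.3392]
ee_rot: [-0.0, 1.0, -0.0, 0.0]
contact_force: [1.3, 1.4, -0.1]
width: 0.0563
gripper_force: 32.2
```

Call:
carry_out --linear '[[-0.0016,-0.0789,0],[-0.0016,-0.0789,0],[-0.0016,-0.0789,0],[-0.0016,-0.0789,0],[-0.0016,-0.0789,0],[-0.0016,-0.0789,0],[0,0,-0.03],[0,0,-0.05]]' --angular '[[0,0,0],[0,0,0],[0,0,0],[0,0,0],[0,0,0],[0,0,0],[0,0,0],[0,0,0]]' --hand '[0.5,0.5,0.5,0.5,0.5,0.5,0.5,0.5]'

```text
clock: 21.0
position: [0.4857, -0.4079, 0.3011]
ee_rot: [0.003, 1.0, -0.002, 0.003]
contact_force: [0.9, 0.1, -1.3]
width: 0.0561
gripper_force: 32.2
```

Call:
carry_out --linear '[[0,0,-0.04],[0,0,-0.02],[0,0,-0.01],[0,0,0],[0,0,0],[0,0,0],[0,0,0]]' --angular '[[0,0,0],[0,0,0],[0,0,0],[0,0,0],[0,0,0],[0,0,0],[0,0,0]]' --hand '[0.5,0.5,0.5,0.5,0.5,0.5,0.5]'

```text
clock: 21.58
position: [0.4857, -0.4046, 0.2649]
ee_rot: [0.001, 1.0, -0.0, 0.001]
contact_force: [-0.5, -0.1, -0.8]
width: 0.0555
gripper_force: 32.2
```

Call:
carry_out --linear '[[0,0,0]]' --angular '[[0,0,0]]' --hand '[0.5]'

```text
clock: 21.67
position: [0.4855, -0.4045, 0.2646]
ee_rot: [0.001, 1.0, -0.0, 0.001]
contact_force: [0.1, 0.3, -0.4]
width: 0.0558
gripper_force: 32.2
```

Call:
carry_out --linear '[[0,0,-0.025],[0,0,-0.02],[0,0,-0.017],[0,0,-0.011],[0,0,0],[0,0,0]]' --angular '[[0,0,0],[0,0,0],[0,0,0],[0,0,0],[0,0,0],[0,0,0]]' --hand '[0.5,0.5,0.5,0.5,0.5,0.5]'

```text
clock: 22.17
position: [0.4852, -0.4042, 0.2269]
ee_rot: [-0.0, 1.0, -0.001, -0.0]
contact_force: [-0.5, 1.3, 2.3]
width: 0.0559
gripper_force: 40.8
```

Call:
carry_out --linear '[[0,0,0],[0,0,0],[0,0,0],[0,0,0.04],[0,0,0.06],[0,0,0.06],[0,0,0.02],[0,0,0]]' --angular '[[0,0,0],[0,0,0],[0,0,0],[0,0,0],[0,0,0],[0,0,0],[0,0,0],[0,0,0]]' --hand '[0.84,0.84,0.84,0.84,0.84,0.84,0.84,0.84]'

```text
clock: 22.83
position: [0.4859, -0.4052, 0.3202]
ee_rot: [0.003, 1.0, -0.0, 0.002]
contact_force: [0.3, -0.9, 0.2]
width: 0.0719
gripper_force: 0.0
```

Call:
carry_out --linear '[[0.002,0.076,0],[0.002,0.076,0],[0.002,0.076,0],[0.002,0.076,0],[0.002,0.076,0],[0.002,0.076,0],[0.002,0.076,0],[0.002,0.076,0]]' --angular '[[0,0,0],[0,0,0],[0,0,0],[0,0,0],[0,0,0],[0,0,0],[0,0,0],[0,0,0]]' --hand '[0.84,0.84,0.84,0.84,0.84,0.84,0.84,0.84]'

```text
clock: 23.5
position: [0.4922, -0.0985, 0.3151]
ee_rot: [-0.0, 1.0, -0.001, -0.001]
contact_force: [0.4, 0.9, 0.0]
width: 0.0719
gripper_force: 0.0
```

Call:
carry_out --linear '[[0.002,0.076,0],[0.002,0.076,0],[0.002,0.076,0],[0.002,0.076,0],[0,0,0],[0,0,0],[0,0,0]]' --angular '[[0,0,0],[0,0,0],[0,0,0],[0,0,0],[0,0,0],[0,0,0],[0,0,0]]' --hand '[0.84,0.84,0.84,0.84,0.84,0.84,0.84]'

```text
clock: 24.08
position: [0.4967, 0.0515, 0.3157]
ee_rot: [0.0, 1.0, 0.0, -0.001]
contact_force: [-0.8, 0.3, -0.8]
width: 0.0714
gripper_force: 0.0
```

```bash
python3 m.py .064 c; python3 -c "
import cv2,numpy as np
T=cv2.imread('pics/t_c.png');S=cv2.imread('pics/s_c.png')
cv2.imwrite('pics/c5.png',np.hstack([cv2.resize(T[180:340,330:560],(400,278)),cv2.resize(S[180:440,240:540],(321,278))]))"
```

```text
drawer 233 (np.int64(20), np.int64(12)) [ 0.5852 -0.0456  0.08  ]
drawer 161 (np.int64(24), np.int64(8)) [0.5    0.3453 0.08  ]
placed top [(np.int32(452), (np.int64(24), np.int64(24)), array([ 0.485 , -0.4042,  0.064 ]))]
plate box (np.int64(495), np.int64(252), np.int64(38), np.int64(38))
[0.4971 0.0505 0.3161] [ 0.4937 -0.5177  0.1725]
[0.4971 0.0505 0.3161] [ 0.4937 -0.5177  0.1725]
```

View pics/c5.png

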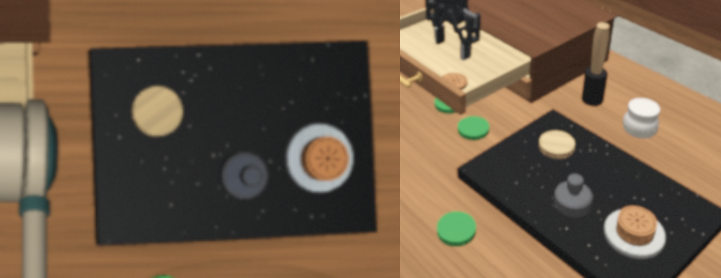

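Three rounds are stacked and centred, with the pile at (326,158) in the crop. The last round is under the gripper.

Call:
carry_out --linear '[[0,0.001,-0.05],[0,0,-0.045],[0,0,-0.03],[0,0,-0.014],[0,0,-0.008],[0,0,0],[0,0,0]]' --angular '[[0,0,0],[0,0,0],[0,0,0],[0,0,0],[0,0,0],[0,0,0],[0,0,0]]' --hand '[0.84,0.84,0.84,0.84,0.84,0.84,0.84]'

```text
clock: 24.77
position: [0.4977, 0.0515, 0.2439]
ee_rot: [0.0, 1.0, -0.001, 0.001]
contact_force: [0.1, 0.0, 0.8]
width: 0.0718
gripper_force: 0.0
```

Call:
carry_out --linear '[[0,0,0],[0,0,0],[0,0,0],[0,0,0],[0,0,0.02],[0,0,0.06],[0,0,0.06],[0,0,0.06]]' --angular '[[0,0,0],[0,0,0],[0,0,0],[0,0,0],[0,0,0],[0,0,0],[0,0,0],[0,0,0]]' --hand '[0.5,0.5,0.5,0.5,0.5,0.5,0.5,0.5]'

```text
clock: 25.43
position: [0.4969, 0.0522, 0.3445]
ee_rot: [-0.0, 1.0, -0.0, -0.0]
contact_force: [1.5, -0.3, -0.5]
width: 0.0557
gripper_force: 32.0
```

Call:
carry_out --linear '[[-0.002,-0.076,0],[-0.002,-0.076,0],[-0.002,-0.076,0],[-0.002,-0.076,0],[-0.002,-0.076,0],[-0.002,-0.076,0],[-0.002,-0.076,0],[-0.002,-0.076,0]]' --angular '[[0,0,0],[0,0,0],[0,0,0],[0,0,0],[0,0,0],[0,0,0],[0,0,0],[0,0,0]]' --hand '[0.5,0.5,0.5,0.5,0.5,0.5,0.5,0.5]'

```text
clock: 26.1
position: [0.4887, -0.2536, 0.3437]
ee_rot: [0.0, 1.0, -0.0, 0.0]
contact_force: [0.3, 0.3, 0.4]
width: 0.0557
gripper_force: 32.1
```

Call:
carry_out --linear '[[-0.002,-0.076,0],[-0.002,-0.076,0],[-0.002,-0.076,0],[-0.002,-0.076,0],[0,0,0],[0,0,-0.04],[0,0,-0.05],[0,0,-0.03]]' --angular '[[0,0,0],[0,0,0],[0,0,0],[0,0,0],[0,0,0],[0,0,0],[0,0,0],[0,0,0]]' --hand '[0.5,0.5,0.5,0.5,0.5,0.5,0.5,0.5]'

```text
clock: 26.77
position: [0.4846, -0.4036, 0.2815]
ee_rot: [-0.001, 1.0, -0.001, -0.001]
contact_force: [-0.4, 0.7, -0.4]
width: 0.0557
gripper_force: 32.1
```

Call:
carry_out --linear '[[0,0,-0.015],[0,0,0],[0,0,0],[0,0,0],[0,0,0]]' --angular '[[0,0,0],[0,0,0],[0,0,0],[0,0,0],[0,0,0]]' --hand '[0.5,0.5,0.5,0.5,0.5]'

```text
clock: 27.18
position: [0.4856, -0.4041, 0.2774]
ee_rot: [0.001, 1.0, -0.0, 0.001]
contact_force: [-0.4, 0.3, -0.1]
width: 0.0558
gripper_force: 32.1
```

Call:
carry_out --linear '[[0,0,0]]' --angular '[[0,0,0]]' --hand '[0.5]'

```text
clock: 27.27
position: [0.4855, -0.4041, 0.2772]
ee_rot: [0.001, 1.0, -0.0, 0.001]
contact_force: [0.0, 0.2, -0.2]
width: 0.0562
gripper_force: 32.1
```

Call:
carry_out --linear '[[0,0,-0.03],[0,0,-0.025],[0,0,-0.017],[0,0,-0.01],[0,0,0],[0,0,0]]' --angular '[[0,0,0],[0,0,0],[0,0,0],[0,0,0],[0,0,0],[0,0,0]]' --hand '[0.5,0.5,0.5,0.5,0.5,0.5]'

```text
clock: 27.77
position: [0.4851, -0.4037, 0.2371]
ee_rot: [0.0, 1.0, -0.0, 0.0]
contact_force: [-1.5, 3.0, 10.2]
width: 0.0561
gripper_force: 32.9
```

Call:
carry_out --linear '[[0,0,0],[0,0,0],[0,0,0],[0,0,0.04],[0,0,0.06],[0,0,0.06],[0,0,0.04],[0,0,0]]' --angular '[[0,0,0],[0,0,0],[0,0,0],[0,0,0],[0,0,0],[0,0,0],[0,0,0],[0,0,0]]' --hand '[0.84,0.84,0.84,0.84,0.84,0.84,0.84,0.84]'

```text
clock: 28.43
position: [0.4863, -0.405, 0.34]
ee_rot: [0.004, 1.0, -0.0, 0.003]
contact_force: [0.6, 0.6, 1.6]
width: 0.0714
gripper_force: 0.0
```

Call:
carry_out --linear '[[-0.016,0.076,0],[-0.016,0.076,0],[-0.016,0.076,0],[-0.016,0.076,0],[-0.016,0.076,0],[-0.016,0.076,0],[-0.016,0.076,0],[-0.016,0.076,0]]' --angular '[[0,0,0],[0,0,0],[0,0,0],[0,0,0],[0,0,0],[0,0,0],[0,0,0],[0,0,0]]' --hand '[0.9,0.9,0.9,0.9,0.9,0.9,0.9,0.9]'

```text
clock: 29.1
position: [0.4201, -0.0982, 0.334]
ee_rot: [-0.0, 1.0, -0.001, -0.001]
contact_force: [1.0, -0.6, 0.3]
width: 0.0764
gripper_force: 0.0
```

Call:
carry_out --linear '[[-0.008,0.076,0],[-0.008,0.076,0],[-0.008,0.076,0],[-0.008,0.076,0],[0,0,0],[0,0,0]]' --angular '[[0,0,0],[0,0,0],[0,0,0],[0,0,0],[0,0,0],[0,0,0]]' --hand '[0.9,0.9,0.9,0.9,0.9,0.9]'

```text
clock: 29.6
position: [0.4045, 0.0539, 0.3343]
ee_rot: [0.0, 1.0, 0.002, -0.001]
contact_force: [0.9, -1.2, 0.3]
width: 0.0771
gripper_force: 0.0
```

```bash
python3 m.py .072 d
python3 - <<'E'
import cv2,numpy as np
from h import *
T=cv2.imread('pics/t_d.png');S=cv2.imread('pics/s_d.png')
cv2.imwrite('pics/c6.png',np.hstack([T[60:380,170:560],S[150:470,200:540]]))
r=cen(T[:,:,::-1].copy(),(8,60,90),(35,255,255),(390,215,450,275))[0];print(r,onz('top',*r[1:3],.042))
E
```

```text
drawer 210 (np.int64(21), np.int64(12)) [ 0.5847 -0.045   0.08  ]
placed top [(np.int32(452), (np.int64(24), np.int64(24)), array([ 0.4851, -0.4043,  0.072 ]))]
plate box (np.int64(495), np.int64(252), np.int64(38), np.int64(38))
[0.4052 0.0518 0.3344] [-0.2557 -1.4362 -0.4896]
[0.4052 0.0518 0.3344] [-0.2557 -1.4362 -0.4896]
(np.int32(692), np.float64(420.0476878612717), np.float64(243.45231213872833), np.int64(406), np.int64(229), np.int64(30), np.int64(30)) [ 0.54905624 -0.18598104  0.042     ]
```

View pics/c6.png

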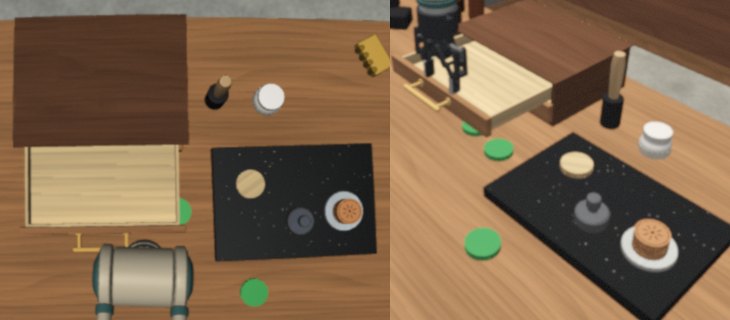

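All four rounds are stacked, at (348,211) in the crop, and the drawer is empty. Next is the board.

Call:
carry_out --linear '[[0.036,-0.0596,0],[0.036,-0.0596,0],[0.036,-0.0596,0],[0.036,-0.0596,0],[0.036,-0.0596,0],[0.036,-0.0596,0],[0.036,-0.0596,0],[0.036,-0.0596,0]]' --angular '[[0,0,0],[0,0,0],[0,0,0],[0,0,0],[0,0,0],[0,0,0],[0,0,0],[0,0,0]]' --hand '[0.95,0.95,0.95,0.95,0.95,0.95,0.95,0.95]'

```text
clock: 30.37
position: [0.5492, -0.1906, 0.3343]
ee_rot: [0.0, 1.0, -0.003, -0.0]
contact_force: [-0.3, 0.3, 0.2]
width: 0.0812
gripper_force: 0.0
```

Call:
carry_out --linear '[[0,0,-0.06],[0,0,-0.06],[0,0,-0.06],[0,0,-0.04],[0,0,-0.02],[0,0,0],[0,0,0],[0,0,0]]' --angular '[[0,0,0],[0,0,0],[0,0,0],[0,0,0],[0,0,0],[0,0,0],[0,0,0],[0,0,0]]' --hand '[0.95,0.95,0.95,0.95,0.95,0.95,0.95,0.95]'

```text
clock: 31.03
position: [0.5498, -0.1874, 0.2162]
ee_rot: [0.001, 1.0, -0.001, 0.001]
contact_force: [0.0, 0.4, 0.5]
width: 0.0812
gripper_force: 0.0
```

Call:
carry_out --linear '[[0,0,0]]' --angular '[[0,0,0]]' --hand '[0.95]'

```text
clock: 31.12
position: [0.5498, -0.187, 0.2166]
ee_rot: [0.001, 1.0, -0.001, 0.002]
contact_force: [0.5, 0.4, -0.3]
width: 0.0813
gripper_force: 0.0
```

Call:
carry_out --linear '[[-0.001,0.002,-0.016],[0,0,-0.01],[0,0,-0.005],[0,0,0],[0,0,0],[0,0,0],[0,0,0],[0,0,0]]' --angular '[[0,0,0],[0,0,0],[0,0,0],[0,0,0],[0,0,0],[0,0,0],[0,0,0],[0,0,0]]' --hand '[0.95,0.95,0.95,0.95,0.55,0.55,0.55,0.55]'

```text
clock: 31.78
position: [0.5489, -0.1853, 0.1998]
ee_rot: [0.0, 1.0, -0.0, 0.0]
contact_force: [-0.7, 0.9, 1.7]
width: 0.0627
gripper_force: 32.8
```

Call:
carry_out --linear '[[0,0,0.02],[0,0,0.06],[0,0,0.06],[0,0,0.06],[0,0,0.02],[0,0,0]]' --angular '[[0,0,0],[0,0,0],[0,0,0],[0,0,0],[0,0,0],[0,0,0]]' --hand '[0.55,0.55,0.55,0.55,0.55,0.55]'

```text
clock: 32.28
position: [0.5496, -0.1857, 0.313]
ee_rot: [0.002, 1.0, -0.0, 0.003]
contact_force: [-0.3, 0.2, -0.5]
width: 0.0622
gripper_force: 33.1
```

Call:
carry_out --linear '[[-0.016,-0.0545,0],[-0.016,-0.0545,0],[-0.016,-0.0545,0],[-0.016,-0.0545,0],[-0.016,-0.0545,0],[-0.016,-0.0545,0],[-0.016,-0.0545,0],[-0.016,-0.0545,0]]' --angular '[[0,0,0],[0,0,0],[0,0,0],[0,0,0],[0,0,0],[0,0,0],[0,0,0],[0,0,0]]' --hand '[0.55,0.55,0.55,0.55,0.55,0.55,0.55,0.55]'

```text
clock: 32.95
position: [0.4836, -0.4042, 0.3071]
ee_rot: [-0.001, 1.0, -0.001, -0.001]
contact_force: [0.1, -0.4, 0.0]
width: 0.062
gripper_force: 33.1
```

Call:
carry_out --linear '[[0,0,0],[0,0,-0.02],[0,0,-0.04],[0,0,-0.02],[0,0,0],[0,0,0],[0,0,0]]' --angular '[[0,0,0],[0,0,0],[0,0,0],[0,0,0],[0,0,0],[0,0,0],[0,0,0]]' --hand '[0.55,0.55,0.55,0.55,0.55,0.55,0.55]'

```text
clock: 33.53
position: [0.4851, -0.4028, 0.2695]
ee_rot: [0.0, 1.0, 0.0, 0.0]
contact_force: [1.0, -0.6, 0.9]
width: 0.0626
gripper_force: 33.1
```

Call:
carry_out --linear '[[0,0,0]]' --angular '[[0,0,0]]' --hand '[0.55]'

```text
clock: 33.62
position: [0.4852, -0.4031, 0.2702]
ee_rot: [0.001, 1.0, -0.0, 0.001]
contact_force: [0.7, 0.3, -0.7]
width: 0.0626
gripper_force: 33.1
```

Call:
carry_out --linear '[[0,-0.002,-0.02],[0,0,-0.017],[0,0,-0.011],[0,0,-0.005],[0,0,0],[0,0,0]]' --angular '[[0,0,0],[0,0,0],[0,0,0],[0,0,0],[0,0,0],[0,0,0]]' --hand '[0.55,0.55,0.55,0.55,0.55,0.55]'

```text
clock: 34.12
position: [0.4847, -0.4044, 0.2426]
ee_rot: [-0.0, 1.0, -0.001, -0.0]
contact_force: [0.2, -0.0, 0.1]
width: 0.0628
gripper_force: 33.1
```

Call:
carry_out --linear '[[0,0,0],[0,0,0],[0,0,0],[0,0,0.04],[0,0,0.06],[0,0,0.06],[0,0,0.04],[0,0,0]]' --angular '[[0,0,0],[0,0,0],[0,0,0],[0,0,0],[0,0,0],[0,0,0],[0,0,0],[0,0,0]]' --hand '[0.95,0.95,0.95,0.95,0.95,0.95,0.95,0.95]'

```text
clock: 34.78
position: [0.4857, -0.4053, 0.3485]
ee_rot: [0.004, 1.0, -0.0, 0.004]
contact_force: [0.0, -0.0, 1.1]
width: 0.0814
gripper_force: 0.0
```

Call:
carry_out --linear '[[-0.016,0.076,0],[-0.016,0.076,0],[-0.016,0.076,0],[-0.016,0.076,0],[-0.016,0.076,0],[-0.016,0.076,0],[-0.016,0.076,0],[-0.016,0.076,0]]' --angular '[[0,0,0],[0,0,0],[0,0,0],[0,0,0],[0,0,0],[0,0,0],[0,0,0],[0,0,0]]' --hand '[0.6,0.6,0.6,0.6,0.6,0.6,0.6,0.6]'

```text
clock: 35.45
position: [0.4196, -0.0986, 0.3423]
ee_rot: [-0.0, 1.0, -0.001, -0.0]
contact_force: [0.5, 0.6, -0.1]
width: 0.0512
gripper_force: 0.0
```

Call:
carry_out --linear '[[-0.008,0.076,0],[-0.008,0.076,0],[0,0,0],[0,0,0]]' --angular '[[0,0,0],[0,0,0],[0,0,0],[0,0,0]]' --hand '[0.6,0.6,0.6,0.6]'

```text
clock: 35.78
position: [0.4119, -0.0225, 0.3425]
ee_rot: [0.0, 1.0, 0.002, -0.0]
contact_force: [0.0, -0.4, -0.3]
width: 0.0513
gripper_force: 0.0
```

```bash
python3 m.py .072 e
python3 - <<'E'
import cv2,numpy as np
from h import *
T=cv2.imread('pics/t_e.png');S=cv2.imread('pics/s_e.png')
cv2.imwrite('pics/c7.png',np.hstack([cv2.resize(T[240:310,445:545],(400,280)),cv2.resize(S[320:430,380:510],(331,280))]))
r=cen(T[:,:,::-1].copy(),(8,60,90),(35,255,255),(480,230,550,310))[0];print(r,onz('top',*r[1:3],.084))
E
```

```text
drawer 216 (np.int64(20), np.int64(12)) [ 0.5848 -0.0452  0.08  ]
placed top []
plate box (np.int64(495), np.int64(252), np.int64(33), np.int64(38))
[ 0.4128 -0.0246  0.3427] [ 0.0608 -0.4867 -0.4878]
[ 0.4128 -0.0246  0.3427] [ 0.0608 -0.4867 -0.4878]
(np.int32(691), np.float64(520.6628075253257), np.float64(270.88856729377716), np.int64(504), np.int64(257), np.int64(32), np.int64(28)) [ 0.48461823 -0.40370426  0.084     ]
```

View pics/c7.png

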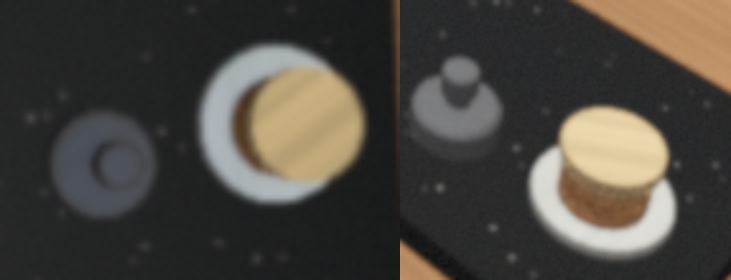

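The board lies centred on the pile at (.4846,-.4037), and the knob is at (475,281) in the top view. Now the weight.

Call:
carry_out --linear '[[0.0127,-0.0688,0],[0.0127,-0.0688,0],[0.0127,-0.0688,0],[0.0127,-0.0688,0],[0.0127,-0.0688,0],[0.0127,-0.0688,0],[0.0127,-0.0688,0],[0.0127,-0.0688,0]]' --angular '[[0,0,0],[0,0,0],[0,0,0],[0,0,0],[0,0,0],[0,0,0],[0,0,0],[0,0,0]]' --hand '[0.5,0.5,0.5,0.5,0.5,0.5,0.5,0.5]'

```text
clock: 36.55
position: [0.4627, -0.3036, 0.3423]
ee_rot: [0.0, 1.0, -0.002, -0.0]
contact_force: [0.2, 0.0, -0.4]
width: 0.0427
gripper_force: 0.0
```

Call:
carry_out --linear '[[0,0,0],[0,0,-0.04],[0,0,-0.05],[0,0,-0.03],[0,0,-0.01],[0,0,0],[0,0,0],[0,0,0]]' --angular '[[0,0,0],[0,0,0],[0,0,0],[0,0,0],[0,0,0],[0,0,0],[0,0,0],[0,0,0]]' --hand '[0.5,0.5,0.5,0.5,0.5,0.5,0.5,0.5]'

```text
clock: 37.22
position: [0.4637, -0.3003, 0.279]
ee_rot: [0.001, 1.0, -0.001, 0.001]
contact_force: [-0.4, -0.9, -0.2]
width: 0.0425
gripper_force: 0.0
```

Call:
carry_out --linear '[[0,0,0]]' --angular '[[0,0,0]]' --hand '[0.5]'

```text
clock: 37.3
position: [0.4638, -0.3, 0.2791]
ee_rot: [0.001, 1.0, -0.001, 0.001]
contact_force: [0.5, -0.3, -0.4]
width: 0.0429
gripper_force: 0.0
```

Call:
carry_out --linear '[[-0.001,0.002,-0.035],[0,0,-0.03],[0,0,-0.02],[0,0,-0.01],[0,0,0],[0,0,0]]' --angular '[[0,0,0],[0,0,0],[0,0,0],[0,0,0],[0,0,0],[0,0,0]]' --hand '[0.5,0.5,0.5,0.5,0.5,0.5]' --force 60

```text
clock: 37.8
position: [0.4633, -0.2987, 0.2308]
ee_rot: [0.0, 1.0, -0.0, 0.0]
contact_force: [0.2, -1.4, -0.3]
width: 0.0425
gripper_force: 0.0
```

Call:
carry_out --linear '[[0,0,0],[0,0,0],[0,0,0],[0,0,0],[0,0,0],[0,0,0]]' --angular '[[0,0,0],[0,0,0],[0,0,0],[0,0,0],[0,0,0],[0,0,0]]' --hand '[0.2,0.2,0.2,0.2,0.2,0.2]'

```text
clock: 38.3
position: [0.4634, -0.2986, 0.2315]
ee_rot: [0.0, 1.0, -0.001, 0.001]
contact_force: [0.5, 1.8, 5.3]
width: 0.0242
gripper_force: 59.3
```

Call:
carry_out --linear '[[0,0,0.02],[0,0,0.05],[0,0,0.05],[0,0,0.05],[0,0,0.02],[0,0,0],[0,0,0]]' --angular '[[0,0,0],[0,0,0],[0,0,0],[0,0,0],[0,0,0],[0,0,0],[0,0,0]]' --hand '[0.2,0.2,0.2,0.2,0.2,0.2,0.2]'

```text
clock: 38.88
position: [0.4626, -0.2983, 0.3248]
ee_rot: [-0.0, 1.0, -0.0, -0.0]
contact_force: [-0.6, -0.6, -6.8]
width: 0.024
gripper_force: 59.9
```

Call:
carry_out --linear '[[0.0054,-0.0263,0],[0.0054,-0.0263,0],[0.0054,-0.0263,0],[0.0054,-0.0263,0],[0.0054,-0.0263,0],[0.0054,-0.0263,0],[0.0054,-0.0263,0],[0.0054,-0.0263,0]]' --angular '[[0,0,0],[0,0,0],[0,0,0],[0,0,0],[0,0,0],[0,0,0],[0,0,0],[0,0,0]]' --hand '[0.2,0.2,0.2,0.2,0.2,0.2,0.2,0.2]'

```text
clock: 39.55
position: [0.4848, -0.4054, 0.3251]
ee_rot: [-0.0, 1.0, -0.001, -0.0]
contact_force: [-0.2, -0.8, -4.9]
width: 0.0244
gripper_force: 60.0
```

Call:
carry_out --linear '[[0,0,0],[0,0,0],[0,0,0],[0,0,0]]' --angular '[[0,0,0],[0,0,0],[0,0,0],[0,0,0]]' --hand '[0.2,0.2,0.2,0.2]'

```text
clock: 39.88
position: [0.4844, -0.403, 0.3253]
ee_rot: [-0.001, 1.0, -0.0, -0.0]
contact_force: [0.6, -0.2, -6.4]
width: 0.0242
gripper_force: 60.0
```

Run:
```python
from h import *
S=snap('side','s_f.png'); cv2.imwrite('pics/c8.png',cv2.resize(S[280:440,380:540],(480,480))[:,:,::-1])
s=manip.get_state(); print(s['position'],s['contact_force'])
```

```text
[ 0.4844548  -0.40300907  0.32547094] [-0.01138327  0.0724031  -5.36493602]
```

View pics/c8.png

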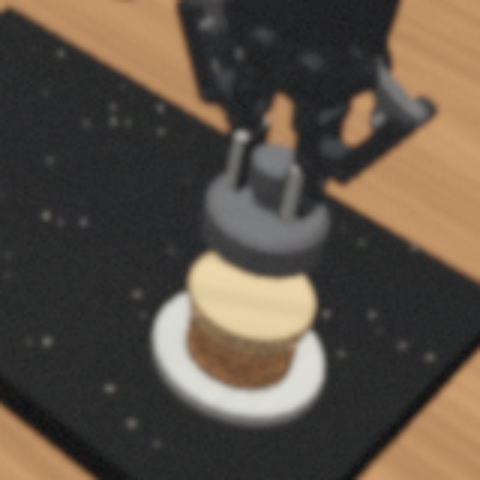

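The weight is held level just above the board, with the base at about (265,225) in the crop. Lowering now.

Call:
carry_out --linear '[[0,-0.002,-0.025],[0,0,-0.025],[0,0,-0.015],[0,0,-0.007],[0,0,-0.003],[0,0,0],[0,0,0]]' --angular '[[0,0,0],[0,0,0],[0,0,0],[0,0,0],[0,0,0],[0,0,0],[0,0,0]]' --hand '[0.2,0.2,0.2,0.2,0.2,0.2,0.2]'

```text
clock: 40.52
position: [0.4848, -0.4048, 0.2885]
ee_rot: [0.0, 1.0, -0.0, 0.0]
contact_force: [-0.0, 0.1, -6.5]
width: 0.0242
gripper_force: 60.2
```

Call:
carry_out --linear '[[0,0,-0.002],[0,0,0],[0,0,0]]' --angular '[[0,0,0],[0,0,0],[0,0,0]]' --hand '[0.2,0.2,0.2]'

```text
clock: 40.77
position: [0.4846, -0.4048, 0.2873]
ee_rot: [0.0, 1.0, -0.001, 0.0]
contact_force: [-0.1, 0.5, -5.0]
width: 0.0246
gripper_force: 60.2
```

Call:
carry_out --linear '[[0,0,-0.002],[0,0,0],[0,0,0]]' --angular '[[0,0,0],[0,0,0],[0,0,0]]' --hand '[0.2,0.2,0.2]'

```text
clock: 41.02
position: [0.4846, -0.4047, 0.2859]
ee_rot: [-0.0, 1.0, -0.0, -0.0]
contact_force: [-0.5, 0.8, -5.8]
width: 0.0244
gripper_force: 60.2
```

Call:
carry_out --linear '[[0,0,-0.0015],[0,0,0],[0,0,0]]' --angular '[[0,0,0],[0,0,0],[0,0,0]]' --hand '[0.2,0.2,0.2]'

```text
clock: 41.27
position: [0.4846, -0.4047, 0.2856]
ee_rot: [0.0, 1.0, -0.0, 0.0]
contact_force: [-1.4, 0.5, -3.7]
width: 0.0241
gripper_force: 60.6
```

Call:
carry_out --linear '[[0,0,-0.001],[0,0,0],[0,0,0],[0,0,0],[0,0,0.03],[0,0,0.05],[0,0,0.06],[0,0,0]]' --angular '[[0,0,0],[0,0,0],[0,0,0],[0,0,0],[0,0,0],[0,0,0],[0,0,0],[0,0,0]]' --hand '[0.2,0.5,0.5,0.5,0.5,0.5,0.5,0.5]' --force 30

```text
clock: 41.93
position: [0.4859, -0.406, 0.3612]
ee_rot: [0.005, 1.0, -0.0, 0.004]
contact_force: [1.2, -0.4, 0.7]
width: 0.0425
gripper_force: 0.0
```

Call:
carry_out --linear '[[-0.016,0.076,0],[-0.016,0.076,0],[-0.016,0.076,0],[-0.016,0.076,0],[-0.016,0.076,0],[-0.016,0.076,0],[-0.016,0.076,0],[-0.016,0.076,0]]' --angular '[[0,0,0],[0,0,0],[0,0,0],[0,0,0],[0,0,0],[0,0,0],[0,0,0],[0,0,0]]' --hand '[0.2,0.2,0.2,0.2,0.2,0.2,0.2,0.2]'

```text
clock: 42.6
position: [0.4199, -0.0992, 0.3549]
ee_rot: [0.0, 1.0, -0.001, 0.001]
contact_force: [1.2, 1.4, 0.6]
width: 0.0173
gripper_force: 0.0
```

Call:
carry_out --linear '[[-0.016,0.06,0],[0,0,0],[0,0,0]]' --angular '[[0,0,0],[0,0,0],[0,0,0]]' --hand '[0,0,0]'

```text
clock: 42.85
position: [0.4122, -0.0695, 0.3551]
ee_rot: [0.0, 1.0, 0.001, 0.001]
contact_force: [-0.5, -0.6, 0.2]
width: 0.0
gripper_force: 0.0
```

Run:
```python
import cv2,numpy as np
from h import *
T=snap('top','t_g.png')[:,:,::-1];S=snap('side','s_g.png')[:,:,::-1]
cv2.imwrite('pics/c9.png',np.hstack([cv2.resize(T[235:305,460:560],(400,280)),cv2.resize(S[290:430,380:540],(320,280))]))
print(manip.get_state()['position'])
for z in (.04,.084,.108,.14): print(z,[(proj(n,np.array([.485,-.404,z]))-o)*k for n,o,k in(('top',np.array([460,235]),4),('side',np.array([380,290]),2))])
```

```text
[ 0.41316359 -0.0712332   0.35506704]
0.04 [array([214.42313389, 142.84434421]), array([156.60875552, 211.78723103])]
0.084 [array([243.14963686, 142.85877263]), array([165.00501287, 174.02983274])]
0.108 [array([259.70046335, 142.86498716]), array([169.79624938, 152.56591081])]
0.14 [array([282.81604941, 142.87106006]), array([176.43407567, 122.92740743])]
```

View pics/c9.png

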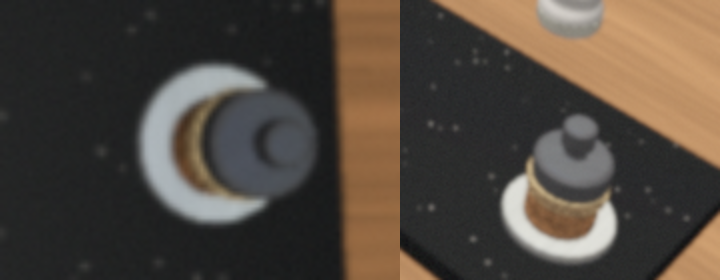

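The weight stands centred: its base top is at (260,143) in the crop, against a predicted (259.7,142.9). Now shut the drawer.

Call:
carry_out --linear '[[-0.017,0.0536,0],[-0.017,0.0536,0],[-0.017,0.0536,0],[-0.017,0.0536,0],[-0.017,0.0536,0],[-0.017,0.0536,0],[-0.017,0.0536,0],[-0.017,0.0536,0]]' --angular '[[0,0,0],[0,0,0],[0,0,0],[0,0,0],[0,0,0],[0,0,0],[0,0,0],[0,0,0]]' --hand '[0,0,0,0,0,0,0,0]'

```text
clock: 43.62
position: [0.3455, 0.144, 0.3548]
ee_rot: [0.0, 1.0, -0.002, 0.001]
contact_force: [0.4, 0.3, 0.2]
width: 0.0002
gripper_force: 0.0
```

Call:
carry_out --linear '[[0,0,0],[0,0,-0.06],[0,0,-0.06],[0,0,-0.06],[0,0,-0.04],[0,0,-0.01],[0,0,0],[0,0,0]]' --angular '[[0,0,0],[0,0,0],[0,0,0],[0,0,0],[0,0,0],[0,0,0],[0,0,0],[0,0,0]]' --hand '[0,0,0,0,0,0,0,0]'

```text
clock: 44.28
position: [0.3459, 0.1431, 0.2401]
ee_rot: [0.0, 1.0, -0.001, 0.0]
contact_force: [0.6, -0.5, 1.1]
width: 0.0001
gripper_force: 0.0
```

Call:
carry_out --linear '[[0.02,0,0],[0.03,0,0],[0.03,0,0],[0.02,0,0],[0,0,0]]' --angular '[[0,0,0],[0,0,0],[0,0,0],[0,0,0],[0,0,0]]' --hand '[0,0,0,0,0]'

```text
clock: 44.7
position: [0.3979, 0.1438, 0.241]
ee_rot: [-0.0, 1.0, -0.001, 0.003]
contact_force: [-0.1, 0.2, -0.4]
width: -0.0002
gripper_force: 0.0
```

Final x is expected at about .567. I push to .55 first, then more slowly.

Call:
carry_out --linear '[[0.03,0,0],[0.045,0,0],[0.05,0,0],[0.05,0,0],[0.05,0,0],[0.04,0,0],[0.025,0,0],[0.01,0,0]]' --angular '[[0,0,0],[0,0,0],[0,0,0],[0,0,0],[0,0,0],[0,0,0],[0,0,0],[0,0,0]]' --hand '[0,0,0,0,0,0,0,0]'

```text
clock: 45.37
position: [0.5464, 0.1437, 0.2401]
ee_rot: [-0.0, 1.0, -0.001, 0.001]
contact_force: [-0.1, 0.4, -0.1]
width: 0.0001
gripper_force: 0.0
```

Call:
carry_out --linear '[[0.008,0,0],[0.008,0,0],[0.006,0,0],[0.005,0,0],[0,0,0]]' --angular '[[0,0,0],[0,0,0],[0,0,0],[0,0,0],[0,0,0]]' --hand '[0,0,0,0,0]'

```text
clock: 45.78
position: [0.5581, 0.1437, 0.2398]
ee_rot: [0.0, 1.0, -0.0, 0.0]
contact_force: [0.8, 0.8, 0.1]
width: -0.0002
gripper_force: 0.0
```

Call:
carry_out --linear '[[0.006,0,0],[0.006,0,0],[0.004,0,0],[0,0,0]]' --angular '[[0,0,0],[0,0,0],[0,0,0],[0,0,0]]' --hand '[0,0,0,0]'

```text
clock: 46.12
position: [0.5667, 0.1437, 0.2397]
ee_rot: [-0.0, 1.0, -0.0, 0.001]
contact_force: [-0.5, 0.3, 0.2]
width: 0.0001
gripper_force: 0.0
```

Call:
carry_out --linear '[[0.004,0,0],[0.003,0,0],[0,0,0]]' --angular '[[0,0,0],[0,0,0],[0,0,0]]' --hand '[0,0,0]'

```text
clock: 46.37
position: [0.57, 0.1437, 0.2396]
ee_rot: [0.0, 1.0, -0.001, 0.0]
contact_force: [-0.0, 0.5, -0.4]
width: -0.0002
gripper_force: 0.1
```

Run:
```python
from h import *
S=snap('side','s_h.png')[:,:,::-1]; T=snap('top','t_h.png')[:,:,::-1]
cv2.imwrite('pics/c10.png',np.hstack([cv2.resize(S[150:290,220:380],(400,350)),cv2.resize(T[170:270,200:310],(385,350))]))
```

```text
(no output)
```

View pics/c10.png

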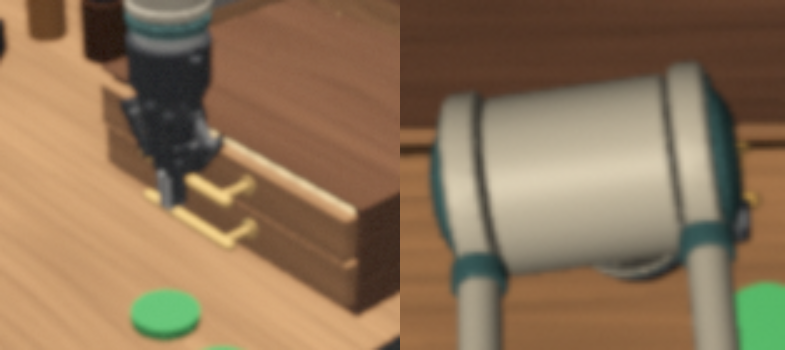

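Nearly shut: the upper bar almost lines up with the lower one. I keep pushing until force shows.

Call:
carry_out --linear '[[0.003,0,0],[0.003,0,0],[0,0,0]]' --angular '[[0,0,0],[0,0,0],[0,0,0]]' --hand '[0,0,0]'

```text
clock: 46.72
position: [0.5729, 0.1437, 0.2397]
ee_rot: [0.0, 1.0, -0.0, 0.0]
contact_force: [-0.8, -0.5, 0.6]
width: 0.0003
gripper_force: 0.2
```

Call:
carry_out --linear '[[0.003,0,0],[0.003,0,0],[0,0,0]]' --angular '[[0,0,0],[0,0,0],[0,0,0]]' --hand '[0,0,0]'

```text
clock: 46.97
position: [0.5748, 0.1437, 0.2395]
ee_rot: [0.0, 1.0, -0.0, -0.002]
contact_force: [-4.6, 0.5, 2.8]
width: -0.0001
gripper_force: 2.4
```

Call:
carry_out --linear '[[0.003,0,0],[0.002,0,0],[0,0,0]]' --angular '[[0,0,0],[0,0,0],[0,0,0]]' --hand '[0,0,0]'

```text
clock: 47.22
position: [0.5755, 0.1437, 0.2395]
ee_rot: [0.0, 1.0, -0.0, -0.004]
contact_force: [-9.9, 0.4, 6.2]
width: -0.0003
gripper_force: 4.8
```

Call:
carry_out --linear '[[-0.02,0,0],[-0.05,0,0],[-0.06,0,0.02],[-0.06,0,0.05],[-0.06,0,0.05],[-0.03,0,0.05],[0,0,0.05],[0,0,0]]' --angular '[[0,0,0],[0,0,0],[0,0,0],[0,0,0],[0,0,0],[0,0,0],[0,0,0],[0,0,0]]' --hand '[0,0,0,0,0,0,0,0]'

```text
clock: 47.88
position: [0.439, 0.144, 0.3547]
ee_rot: [-0.001, 1.0, -0.0, 0.006]
contact_force: [1.3, 0.3, -0.1]
width: 0.0
gripper_force: 0.0
```

Call:
carry_out --linear '[[-0.03,0,0],[0,0,0],[0,0,0],[0,0,0]]' --angular '[[0,0,0],[0,0,0],[0,0,0],[0,0,0]]' --hand '[0,0,0,0]'

```text
clock: 48.22
position: [0.4237, 0.1437, 0.3492]
ee_rot: [0.0, 1.0, -0.0, 0.0]
contact_force: [-0.5, 0.1, 0.1]
width: 0.0004
gripper_force: 0.0
```

Run:
```python
from h import *
T=snap('top','t_i.png')[:,:,::-1];S=snap('side','s_i.png')[:,:,::-1]
cv2.imwrite('pics/c11.png',np.vstack([np.hstack([cv2.resize(T[195:295,220:320],(390,390))[:300],cv2.resize(S[185:285,250:350],(390,390))[:300]]),np.hstack([cv2.resize(T[200:320,390:550],(390,292)),cv2.resize(S[300:420,390:550],(390,292))])]))
print(manip.get_state()['position'])
```

```text
[0.42387267 0.14365452 0.34917783]
```

View pics/c11.png

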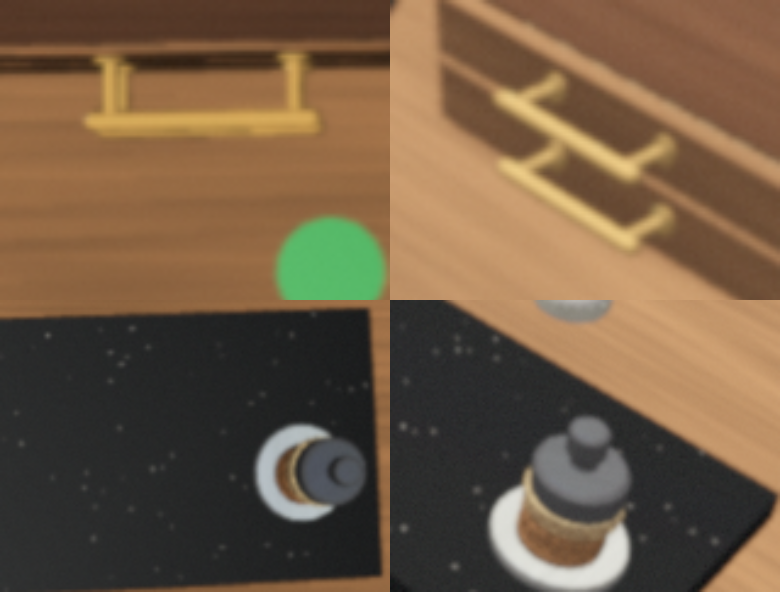

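The drawer is shut to its stop: the bar sits at y≈122 in the crop, slightly further in than at the start (≈127). The pile is centred and intact, and the gripper is clear.

```bash
python3 -c "
from rig import manip
print(manip.sign_off())"
```

```text
the job is handed in; nothing more can be done
None
```

The job is handed in: all four rounds I found, then the board and the weight, are stacked centred on the press plate, the drawer is shut to its stop, and the maul, hammer and tub were not touched. The sign-off call returned no verdict.

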